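# Stack stirrer plates on a splined mixer shaft, tabs alternating

### The job

Finish stacking the powder mixer's rotor on the leaning splined shaft, whose first plate is already fitted with its tab up the slope, away from you. Slide the wide-tabbed plate on with its tab the opposite way, down the slope towards you, fully home; then the narrow-tabbed plate on top of it with its tab up the slope again, fully home. The shaft may stand turned a little, so feel for its splines rather than forcing the plates, and leave everything else on the bench where it is.

Things in the scene. Friction and masses are not known exactly. Their poses are not given: they have to be found in the camera images.
- wide_plate_center (a point): Loose steel stirrer plate lying flat: a ring 62 mm across, 10 mm thick, with two gripping flats 56 mm apart (26 mm long, facing +y and -y) and one 24 mm wide tab, 6 mm thick, level with the underside, reaching 62 mm from the middle along +x. 0.12 kg. This point: middle of the bore, half-way up (5 mm above the underside); z up.
- wide_plate_tab (a point): Point near the end of the wide tab, 55 mm from the bore's middle along the plate's +x, 5 mm above the plate's underside. In the bore of either plate six parallel-sided teeth, 7.2 mm wide, reach in to radius 16.2 mm, at 30, 90, 150 ... degrees from the tab; between them the bore's radius is 21.5 mm.
- narrow_plate_center (a point): Loose steel stirrer plate lying flat: a ring 62 mm across, 10 mm thick, with two gripping flats 56 mm apart (26 mm long, facing +y and -y) and one 12 mm wide tab, 6 mm thick, level with the underside, reaching 62 mm from the middle along +x. 0.12 kg. This point: middle of the bore, half-way up (5 mm above the underside); z up.
- narrow_plate_tab (a point): Point near the end of the narrow tab, 55 mm from the bore's middle along the plate's +x, 5 mm above the plate's underside.
- head: Inclined grey bearing housing, fixed on a 140 x 110 mm foot plate; it carries the splined shaft. Origin: on the shaft's axis at the seat, that is the upper face of the plate already fitted, 95 mm above the bench. z: up along the shaft, which leans 30 degrees from vertical to the robot's side; x: up the slope, away from the robot; y: left. Plates come home with underside at z = 0 (wide) and 10 mm (narrow).
- spline_end (a point): On the shaft's axis at the splines' upper ends, 26 mm above the seat, axes as head. Six splines, 8.4 mm wide, crests at radius 20 mm, on a core of radius 15 mm that goes on 8 mm beyond them as a plain nose with a stepped, rounded end. A plate put over the nose rests on the spline ends unless its teeth face the gaps; then it has 0.8 mm side clearance (under 3 degrees of turn either way).
- shaft_foot (a point): On the shaft's axis 12 mm below the seat, where the shaft leaves the housing, axes as head. The shaft is stiff to turn (0.3 N m) and its drive has play: it stands at, and can be turned to, up to 20 degrees either way of the middle, where splines lie at 0, 60, 120 ... degrees from head's x and the fitted narrow tab along +x. Its angle is not reported: see it or feel for it.
- weight: Bystander, to be left alone: brass laboratory weight with a knob, 25 mm across, 30 mm high.
- sample_jar: Bystander, to be left alone: white plastic sample jar with a green cap, 52 mm across, 67 mm high.
- ring_mould: Bystander, to be left alone: low steel ring mould with a plain bore and no tab, 58 mm across, 12 mm high.
- tape_roll: Bystander, to be left alone: roll of grey tape lying flat, 72 mm across, 19 mm high.
- bolt: Bystander, to be left alone: steel bolt standing on its head, 15 mm across, 35 mm high.
Mind the look-alikes: they are no part of the job. Leave any turquoise look-alike of the part that bears narrow_plate_center alone.

How it is judged (in metres and radians):
On the way:
1. the wide-tabbed plate is fully home on the seat, tab down the slope (z of wide_plate_center in the frame of head between 0.003 and 0.0075 m and x of wide_plate_center in the frame of head between -0.003 and 0.003 m and y of wide_plate_center in the frame of head between -0.003 and 0.003 m and angle between the z axis of wide_plate_center and the z axis of head, either way round below 0.07 rad and x of wide_plate_tab in the frame of head below -0.047 m), for 0.2 s.
At the end, for the whole second after the job is handed in: Wide-tabbed plate flat on the fitted plate with its tab down the slope, narrow-tabbed plate flat on it with its tab up the slope: centres within 3 mm of the shaft's axis, heights within 2.5 mm of home, faces square to the shaft within 4 degrees, tabs within about 30 degrees of the slope line (all of step 1 and z of narrow_plate_center in the frame of head between 0.013 and 0.0175 m and x of narrow_plate_center in the frame of head between -0.003 and 0.003 m and y of narrow_plate_center in the frame of head between -0.003 and 0.003 m and angle between the z axis of narrow_plate_center and the z axis of head, either way round below 0.07 rad and x of narrow_plate_tab in the frame of head above 0.047 m); the robot touches nothing.
It fails at once if a bystander is moved more than 30 mm (distance of any of weight, sample_jar, ring_mould, tape_roll, bolt from where it was at the start of the episode above 0.03 m).
It fails at once if a plate is forced against the shaft or its housing with more than 90 N (contact force between any of wide_plate, narrow_plate and head above 90 N).
It also fails if it takes over 72 s, if anything falls off the work surface, if the arm or the gripper's body presses on something with over 40 N, if the wrist force passes 120 N, or if a joint passes its speed limit or range.

### The arm

A 6-joint arm with a two-finger parallel gripper is mounted at the origin on a cart in front of the work surface, level with it; the furniture and walls round the work are solid. World frame = base frame: x ahead of the robot, y to its left, z up, the work surface at z = 0. Lengths are in mm, angles in rad, forces in N, time in s.
With the tool pointing down it reaches from about 350 to 975 mm from the base axis. Payload 7.1 kg.
Tool frame: the origin (TCP) lies at the very end of the fingers, on their centre line; the grasp point (between the pads) lies 19 mm behind it; y points along the fingers, z is the direction in which the jaws open and shut, and the axes are right-handed (so a half turn about y gives the same grasp; the last joint's range is limited). The gripper opens to 88 mm and grips with 3 to 60 N. Pads are 20 mm wide; open, the fingers measure 115 mm over their backs; the gripper's body (75 mm by 178 mm) begins 61 mm behind the grasp point.
Start: joints at [-1.267, 0.423, 1.63, -0, 1.089, -0.019], TCP at [198.282, -592.696, 222.675] pointing down, gripper open.
Joint ranges: [-3, 3], [-0.9, 2.11], [0.09, 2.58], [-1.31, 4.45], [0.11, 2.69], [-2.54, 2.54]. Speed limits (rad/s): [2.39, 2.39, 3.01, 3.14, 3.14, 3.14].

### API

Orientations are given as a rotation vector (axis times angle).
In Python, from workcell import ctrl gives the robot as it stands.
- The arm moves only by the shell command python3 -m jog 'ROWS'. ROWS is JSON, a list of rows, each a list of 3 entries, a list of its own where there are three numbers: the opening, from 0 (shut) to 1 (fully open), then the shift along the tool's x, y, z in cm, then the turn, a rotation vector about the tool's x, y, z in rad. In form: [[claw, [dx, dy, dz], [wx, wy, wz]], ...]. A call has 1 to 8 rows; each row is the pose to reach, as a shift and turn from the pose commanded when the call began, along the tool's axes at that moment; what a row does not reach only later rows make up. A row lasts 1/10 s, in which the tool goes at most 50 mm and 8.59 degrees, less where a joint would pass 70% of its speed; a pose out of reach is approached as far as the arm can. A call with a gripper value outside its range is refused whole. The fingers move at their own pace and stop on an object; the grip force is fixed at half the most. Time passes only in rows, so rows that repeat a pose let the fingers close. It gives the time, the measured TCP pose, the force and the opening at its end, in the units of the state.
- ctrl.get_obs(): the state, without advancing time (a new reading comes with each control period).
- ctrl.get_image(name): name is "scene" or "top"; returns a dict with "color" (480x640x3 uint8, red, green, blue), "z_map" (480x640 float32, mm along the optical axis (not along the pixel's ray), 0 where there is no reading), "fx", "fy", "cx", "cy" (pixels), "dist_coeffs" ([k1, k2, p1, p2, k3] as OpenCV has them; the pictures are not rectified), "pose" (4x4, takes a point from camera to world coordinates). Camera axes: x right, y down, z forward; pixel columns grow to the right and rows downward; lengths in mm; the calibration is good to about 2 mm. A picture is of the moment at which its call begins.
- ctrl.close_job(): hands the job in, once; it reports no verdict.
The state is a dict: "t": time; "qpos": joint angles; "qvel": joint speeds; "joint_torque": joint torques, N m; "ee_pos": TCP position; "orientation": TCP orientation; "ft_force": force on the tool from outside, world axes, zero at the start; "moment": the same for the moment, N m; "width": finger opening in mm.
Only numpy, scipy, OpenCV 4.12 (cv2) and the standard library are available. Lean on these libraries where they do the work, as an engineer would, in place of code of your own. Each camera call takes 0.05 s, during which the arm holds its last target.

## Working session

There is one attempt and no reset: what is moved stays moved. The work goes in short steps, Python scripts to look and compute and a shell command to move; the robot and the scene stay as the last step left them, time stands still between calls to the robot, and variables do not carry over. Pictures are saved under pics/ and viewed, and the job is handed in when it is done.

```bash
ls; mkdir -p pics
python3 - <<'E'
from workcell import ctrl
import cv2,numpy as np
o=ctrl.get_obs()
print(o)
for n in("scene","top"):
    im=ctrl.get_image(n)
    cv2.imwrite(f"pics/{n}0.png",im["color"][:,:,::-1])
    np.savez(f"pics/{n}0.npz",**im)
    print(n,im["fx"],im["fy"],im["cx"],im["cy"],im["dist_coeffs"],np.round(im["pose"],4).tolist())
E
```

```text
pics
{'t': 0.0, 'qpos': array([-1.26699228e+00,  4.23853690e-01,  1.63067873e+00, -5.81896297e-06,
        1.08860824e+00, -1.90060476e-02]), 'qvel': array([ 1.61008446e-03,  7.99830178e-05,  2.87529842e-04, -4.11701284e-05,
        5.87508605e-04, -1.78435921e-03]), 'joint_torque': array([ 2.85243717e-03, -5.44618714e+01, -2.73663676e+01,  6.43925881e-02,
        2.26260570e-02, -1.36269691e-04]), 'ee_pos': array([ 198.12324469, -592.17971284,  221.89810909]), 'orientation': array([-0.33352466,  2.04854679, -2.04537038]), 'ft_force': array([-0.11368846,  0.0993308 ,  0.24428583]), 'moment': array([ 0.03778255, -0.01682167,  0.04230935]), 'width': 87.93009811962933}
scene 589.2582076832907 589.2582076832907 320.778574642766 239.9390288979954 [-0.0793821  0.         0.         0.         0.       ] [[-0.4168, -0.6959, 0.5848, -205.7852], [-0.909, 0.3139, -0.2744, 426.2467], [0.0074, -0.6459, -0.7634, 1120.5589], [0.0, 0.0, 0.0, 1.0]]
top 460.1189792225353 460.1189792225353 317.22165509252994 242.57920317076912 [-0.06272234  0.          0.          0.          0.        ] [[0.1357, -0.9665, 0.2181, 347.2583], [-0.9907, -0.1328, 0.0279, 30.8826], [0.0021, -0.2198, -0.9755, 1071.6529], [0.0, 0.0, 0.0, 1.0]]
```

View pics/scene0.png

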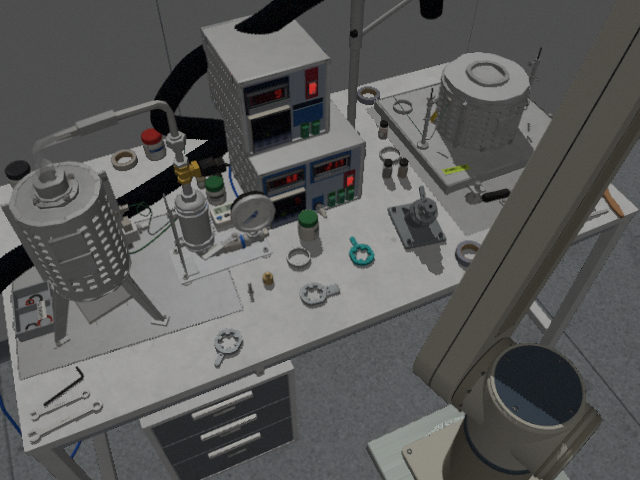

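View pics/top0.png

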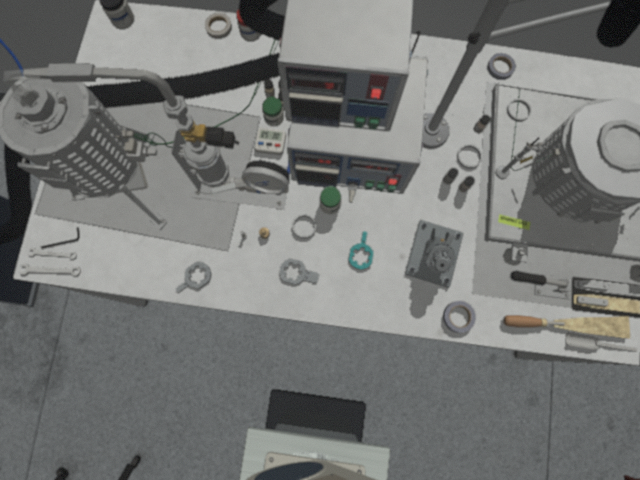

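Run:
```python
import cv2,numpy as np
t=cv2.imread("pics/top0.png");s=cv2.imread("pics/scene0.png")
def crop(im,x,y,w,h,k,n): cv2.imwrite(n,cv2.resize(im[y:y+h,x:x+w],None,fx=k,fy=k,interpolation=cv2.INTER_CUBIC))
a=cv2.resize(t[240:310,165:335],None,fx=4,fy=4,interpolation=cv2.INTER_CUBIC)
b=cv2.resize(s[270:370,200:350],None,fx=4,fy=4,interpolation=cv2.INTER_CUBIC)[:, :680]
b=cv2.copyMakeBorder(b,0,0,0,80,0) if b.shape[1]<680 else b
cv2.imwrite("pics/plates.png",np.vstack([a,b[:300]])[:600])
cv2.imwrite("pics/plates_s.png",b)
a=cv2.resize(t[205:315,395:475],None,fx=5,fy=5,interpolation=cv2.INTER_CUBIC)
b=cv2.resize(s[170:250,380:450],None,fx=5.5,fy=5.5,interpolation=cv2.INTER_CUBIC)
H=max(a.shape[0],b.shape[0]);f=lambda m:cv2.copyMakeBorder(m,0,H-m.shape[0],0,0,cv2.BORDER_CONSTANT)
cv2.imwrite("pics/head.png",np.hstack([f(a),f(b)]))
```

```text
(no output)
```

View pics/plates.png

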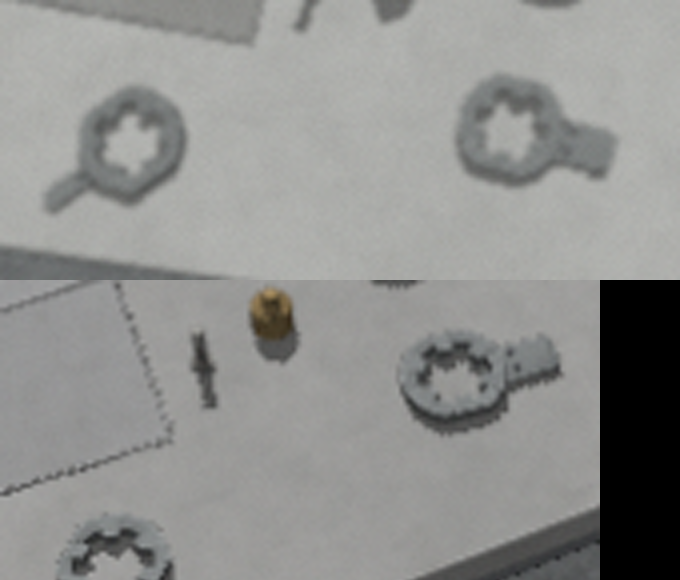

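View pics/head.png

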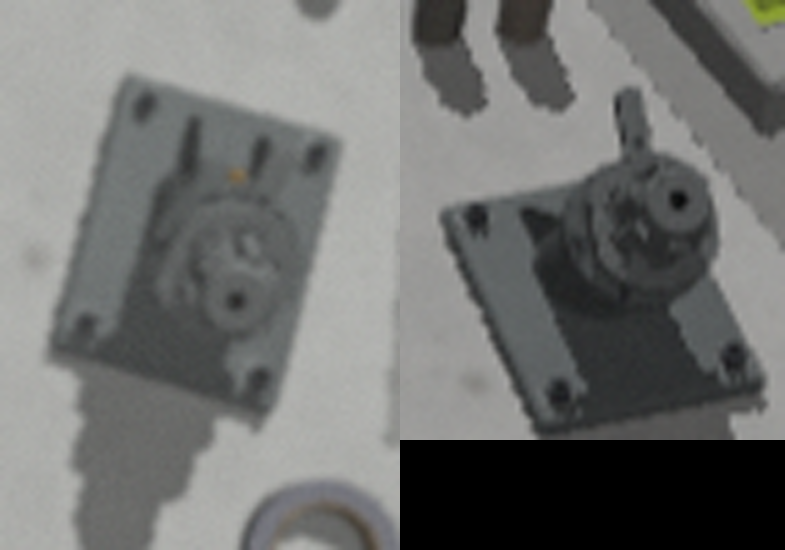

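View pics/plates_s.png

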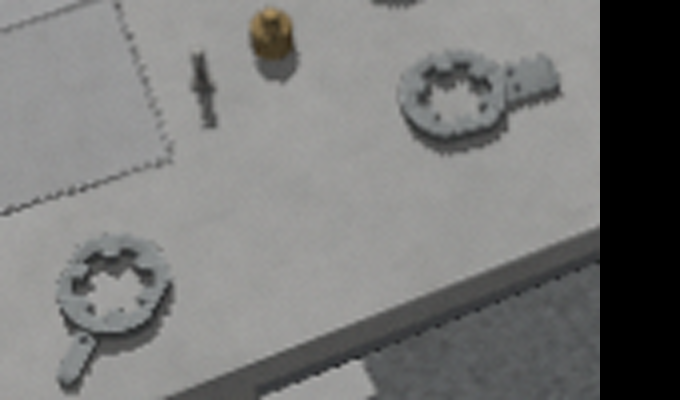

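```bash
cat > h.py <<'E'
import numpy as np,cv2
def load(n,k=0): return dict(np.load(f"pics/{n}{k}.npz"))
def K(c): return np.array([[c["fx"],0,c["cx"]],[0,c["fy"],c["cy"]],[0,0,1]],float)
def ray(c,p):
    p=np.array(p,float).reshape(-1,1,2)
    u=cv2.undistortPoints(p,K(c),np.array(c["dist_coeffs"],float)).reshape(-1,2)
    d=np.c_[u,np.ones(len(u))]@c["pose"][:3,:3].T
    return c["pose"][:3,3],d
def plane(c,p,z):
    o,d=ray(c,p); return o+d*((z-o[2])/d[:,2])[:,None]
def tri(c1,p1,c2,p2):
    o1,d1=ray(c1,p1);o2,d2=ray(c2,p2);out=[]
    for a,b in zip(d1,d2):
        A=np.c_[a,-b];s=np.linalg.lstsq(A,o2-o1,rcond=None)[0]
        q1=o1+a*s[0];q2=o2+b*s[1];out.append(np.r_[(q1+q2)/2,np.linalg.norm(q1-q2)])
    return np.array(out)
def cloud(c):
    h,w=c["z_map"].shape;u,v=np.meshgrid(np.arange(w),np.arange(h))
    p=np.stack([u,v],-1).reshape(-1,1,2).astype(float)
    n=cv2.undistortPoints(p,K(c),np.array(c["dist_coeffs"],float)).reshape(-1,2)
    z=c["z_map"].reshape(-1,1)
    P=np.c_[n,np.ones(len(n))]*z
    return (P@c["pose"][:3,:3].T+c["pose"][:3,3]).reshape(h,w,3)
def proj(c,P):
    P=np.array(P,float).reshape(-1,3);q=(P-c["pose"][:3,3])@c["pose"][:3,:3]
    return cv2.projectPoints(q,np.zeros(3),np.zeros(3),K(c),np.array(c["dist_coeffs"],float))[0].reshape(-1,2)
E
python3 - <<'E'
from h import *
t=load("top");s=load("scene")
print("nose",tri(t,[[442,265]],s,[[430.3,206.2]]))
# foot corners top: crop (125,75),(343,140),(265,425),(50,357)
ct=[[395+a/5,205+b/5] for a,b in [(125,75),(343,140),(265,425),(50,357)]]
print("foot top plane z=8",plane(t,ct,8).round(1).tolist())
Ct=cloud(t);Cs=cloud(s)
for n,C,pts in(("t",Ct,[(442,265),(420,240),(412,270),(230,280),(296,270)]),("s",Cs,[(430,206),(390,215),(422,190),(315,293),(290,300)])):
    for x,y in pts: print(n,x,y,C[y,x].round(1))
# plates: pts above bench in region
for n,C in(("t",Ct),("s",Cs)):
  for nm,(x0,x1,y0,y1) in dict(w=(380,560,-20,140),n=(300,560,180,340)).items():
    m=(C[...,0]>x0)&(C[...,0]<x1)&(C[...,1]>y0)&(C[...,1]<y1)
    q=C[m]; print(n,nm,len(q),np.percentile(q[:,2],[1,10,50,90,95,99]).round(1))
E
```

```text
nose [[ 546.82686823 -208.61432293  123.49394595    0.83025945]]
foot top plane z=8 [[673.8, -176.1, 8.0], [656.1, -283.3, 8.0], [514.3, -256.1, 8.0], [532.7, -153.1, 8.0]]
t 442 265 [ 547.2 -208.4  122.9]
t 420 240 [ 623.6 -179.6   11.7]
t 412 270 [ 548.1 -166.2   17.7]
t 230 280 [469.9 252.8  -2.4]
t 296 270 [ 5.144e+02  1.021e+02 -5.000e-01]
s 430 206 [ 546.9 -208.2  124.2]
s 390 215 [ 649.3 -170.6    8.5]
s 422 190 [ 609.  -225.5  113.4]
s 315 293 [511.2 103.1   0.8]
s 290 300 [515.7 163.8   2.8]
t w 5271 [-8.063e+02 -7.927e+02 -6.000e-01  3.700e+00  8.000e+00  1.120e+01]
t n 5978 [-808.3 -801.4   -1.1    2.3    3.8   10.6]
s w 7037 [-809.9 -803.    -1.9    3.7    6.6   11.8]
s n 11220 [-807.6 -797.1 -242.1    2.     3.5    9.7]
```

Run:
```python
from h import *
from scipy.spatial.transform import Rotation as R
t=load("top");s=load("scene")
o=R.from_rotvec([-0.33352466,2.04854679,-2.04537038]).as_matrix();print("tool axes cols\n",o.round(3))
for nm,c in(("top",t),("scene",s)):
    C=cloud(c);g=cv2.cvtColor(c["color"],cv2.COLOR_RGB2GRAY)
    for p,(x,y) in dict(wide=(514,102),narrow=(478,252)).items():
        # region in pixel
        b=proj(c,[[x+dx,y+dy,5] for dx in(-80,80) for dy in(-80,80)])
        x0,y0=b.min(0).astype(int);x1,y1=b.max(0).astype(int)
        sub=g[y0:y1,x0:x1]
        th,m=cv2.threshold(sub,0,255,cv2.THRESH_BINARY_INV+cv2.THRESH_OTSU)
        print(nm,p,"otsu",th,(x0,y0,x1,y1))
        cs,h=cv2.findContours(m,cv2.RETR_CCOMP,cv2.CHAIN_APPROX_NONE)
        for k in range(len(cs)):
            A=cv2.contourArea(cs[k])
            if A>60: 
                bb=cv2.boundingRect(cs[k]);M=cv2.moments(cs[k]);print("  A",A,"par",h[0][k][3],"bb",(bb[0]+x0,bb[1]+y0,bb[2],bb[3]),"cen",round(M["m10"]/M["m00"]+x0,2),round(M["m01"]/M["m00"]+y0,2))
        cv2.imwrite(f"pics/m_{nm}_{p}.png",cv2.resize(m,None,fx=3,fy=3,interpolation=0))
```

```text
tool axes cols
 [[-0.948 -0.     0.317]
 [-0.317  0.001 -0.948]
 [-0.    -1.    -0.002]]
top wide otsu 145.0 (np.int64(256), np.int64(232), np.int64(334), np.int64(308))
  A 717.5 par -1 bb (np.int64(279), np.int64(259), 40, 28) cen 295.83 273.55
  A 136.5 par 0 bb (np.int64(285), np.int64(265), 15, 16) cen 292.02 272.85
  A 117.0 par -1 bb (np.int64(291), np.int64(232), 38, 10) cen 303.61 236.76
  A 113.0 par -1 bb (np.int64(258), np.int64(232), 12, 14) cen 263.32 237.76
top narrow otsu 147.0 (np.int64(190), np.int64(238), np.int64(269), np.int64(315))
  A 293.5 par -1 bb (np.int64(190), np.int64(305), 69, 10) cen 210.88 310.87
  A 488.0 par -1 bb (np.int64(190), np.int64(262), 22, 30) cen 199.35 275.8
  A 140.5 par 1 bb (np.int64(190), np.int64(268), 16, 17) cen 197.38 275.87
  A 365.5 par -1 bb (np.int64(190), np.int64(238), 42, 13) cen 212.13 242.78
scene wide otsu 116.0 (np.int64(269), np.int64(255), np.int64(361), np.int64(330))
  A 154.0 par -1 bb (np.int64(300), np.int64(289), 41, 20) cen 319.79 300.32
  A 85.0 par -1 bb (np.int64(304), np.int64(285), 19, 12) cen 312.49 289.65
  A 76.0 par -1 bb (np.int64(349), np.int64(255), 12, 13) cen 355.07 260.8
  A 124.0 par -1 bb (np.int64(287), np.int64(255), 32, 17) cen 300.61 265.32
scene narrow otsu 115.0 (np.int64(213), np.int64(286), np.int64(307), np.int64(368))
  A 577.5 par -1 bb (np.int64(246), np.int64(344), 61, 24) cen 286.78 358.26
  A 128.0 par -1 bb (np.int64(215), np.int64(340), 28, 28) cen 228.92 354.11
  A 92.0 par -1 bb (np.int64(217), np.int64(332), 22, 12) cen 227.16 336.87
```

Run:
```python
from h import *
t=load("top");s=load("scene")
g=cv2.cvtColor(t["color"],cv2.COLOR_RGB2GRAY);gs=cv2.cvtColor(s["color"],cv2.COLOR_RGB2GRAY)
def hole(g,box,seed,th):
    x0,y0,x1,y1=box;m=(g[y0:y1,x0:x1]>th).astype(np.uint8)
    n,l,st,ce=cv2.connectedComponentsWithStats(m,connectivity=4)
    k=l[seed[1]-y0,seed[0]-x0];return st[k],ce[k]+[x0,y0]
H={}
for p,bt,st_,bs,ss in(("wide",(256,245,334,308),(292,273),(290,270,350,320),(312,296)),("narrow",(170,245,240,300),(197,276),(200,320,260,375),(227,344))):
    for th in(140,147,155):
        a=hole(g,bt,st_,th); print(p,"top",th,a[0][4],a[1].round(2))
        if th==147: ct=a[1]
    for th in(125,135,145,155):
        a=hole(gs,bs,ss,th); print(p,"scene",th,a[0][4],a[1].round(2))
        if th==145: c2=a[1]
    print(p,"plane",plane(t,[ct],5).round(1),"sceneplane",plane(s,[c2],5).round(1),"tri",tri(t,[ct],s,[c2]).round(1))
    # outer contour in top
    x0,y0,x1,y1=bt
    sub=(g[y0:y1,x0:x1]<147).astype(np.uint8)
    n,l,stt,ce=cv2.connectedComponentsWithStats(sub)
    k=max(range(1,n),key=lambda i:stt[i][4] if abs(ce[i][0]+x0-st_[0])<12 and abs(ce[i][1]+y0-st_[1])<12 else 0)
    yy,xx=np.nonzero(l==k);P=plane(t,np.c_[xx+x0,yy+y0],5)[:,:2];c0=plane(t,[ct],5)[0,:2]
    d=P-c0;r=np.hypot(*d.T);f=r>38
    v=d[f].mean(0);print("  tab dir deg",np.degrees(np.arctan2(v[1],v[0])).round(1),"n",f.sum(),"rmax",r.max().round(1))
    # width of tab
    u=v/np.hypot(*v);w=d[f]@[-u[1],u[0]];print("  tab width",w.min(),w.max())
# fitted tab in scene by depth
C=cloud(s);q=C[180:205,412:432].reshape(-1,3)
o=np.array([563.6,-211.6,95]);yaw=np.radians(-10)
def heady(yaw):
    h=np.array([np.cos(yaw),np.sin(yaw),0]);z=-.5*h+[0,0,np.cos(np.pi/6)];y=np.array([-np.sin(yaw),np.cos(yaw),0]);x=np.cross(y,z);return np.c_[x,y,z]
L=(C.reshape(-1,3)-o)@heady(yaw);u=np.tile(np.arange(640),480)
f=(abs(L[:,2]+5)<6)&(np.hypot(L[:,0],L[:,1])>40)&(np.hypot(L[:,0],L[:,1])<68)
a=L[f];print(len(a),a.round(1).tolist()[:40]);
```

```text
wide top 140 130 [291.88 273.15]
wide top 147 116 [291.96 272.9 ]
wide top 155 100 [291.82 272.84]
wide scene 125 2548 [319.86 294.56]
wide scene 135 83 [313.83 295.84]
wide scene 145 56 [313.61 295.34]
wide scene 155 2384 [316.02 297.39]
wide plane [[505.5 110.1   5. ]] sceneplane [[503.9 109.9   5. ]] tri [[505.4 109.8   3.2   1.1]]
  tab dir deg -95.1 n 124 rmax 62.2
  tab width -14.983671082927733 14.349069853962227
narrow top 140 135 [197.5  275.92]
narrow top 147 120 [197.37 275.92]
narrow top 155 107 [197.35 275.97]
narrow scene 125 2661 [228.44 345.37]
narrow scene 135 158 [227.52 344.41]
narrow scene 145 106 [228.17 343.08]
narrow scene 155 78 [227.74 342.62]
narrow plane [[467.9 329.2   5. ]] sceneplane [[465.3 330.1   5. ]] tri [[468.1 330.    0.8   0.8]]
  tab dir deg 134.8 n 64 rmax 61.4
  tab width -7.840577825522359 7.635397238041881
40 [[59.8, -2.1, -4.1], [60.3, -6.1, -8.1], [58.9, -6.9, -3.9], [57.9, 0.9, -4.4], [57.5, -1.5, -4.4], [56.6, -3.3, -2.4], [56.7, -6.7, -5.0], [55.5, -7.9, -1.5], [56.2, 0.4, -7.6], [55.2, -1.2, -5.1], [55.5, -4.8, -8.3], [53.1, -4.1, 0.3], [53.9, -8.6, -5.2], [53.7, 1.0, -7.5], [51.9, 1.0, -1.0], [51.7, -2.0, -2.5], [51.0, -4.0, -1.3], [50.7, -6.7, -1.7], [51.6, 1.1, -9.0], [50.7, -0.5, -6.8], [49.6, -1.8, -3.6], [50.0, -5.8, -7.6], [49.7, -8.5, -8.2], [48.7, -10.0, -5.7], [48.2, 3.5, -4.4], [46.6, -3.6, -3.4], [46.6, -6.7, -5.2], [46.6, -10.0, -7.4], [45.7, 4.2, -4.2], [45.1, 2.0, -3.4], [44.3, 0.2, -1.5], [44.7, -3.9, -5.9], [43.9, -5.6, -4.0], [44.2, -9.4, -7.4], [42.1, 3.6, -0.9], [42.1, 0.3, -3.0], [41.5, -1.9, -2.3], [42.7, -7.2, -9.9], [41.2, -7.8, -4.9], [40.0, 3.8, -2.1]]
```

```bash
cat > mv.py <<'E'
import sys
from h import *
from scipy.spatial.transform import Rotation as R
def down(phi):
    f=np.radians(phi);z=np.array([np.cos(f),np.sin(f),0]);y=np.array([0,0,-1.]);return np.c_[np.cross(y,z),y,z]
O=np.array([563.6,-211.6,95.]);YAW=-10.
def headR(yaw=None):
    a=np.radians(YAW if yaw is None else yaw);h=np.array([np.cos(a),np.sin(a),0]);z=-.5*h+[0,0,np.cos(np.pi/6)];y=np.array([-np.sin(a),np.cos(a),0]);return np.c_[np.cross(y,z),y,z]
def ins(psi):
    # tool: y=-z_head, z = -y_head turned by psi deg about z_head
    H=headR();p=np.radians(psi);z=H@[np.sin(p),-np.cos(p),0];y=-H[:,2];return np.c_[np.cross(y,z),y,z]
def to(pos,Rt):
    from workcell import ctrl
    o=ctrl.get_obs();R0=R.from_rotvec(o["orientation"]).as_matrix()
    d=R0.T@(np.array(pos)-o["ee_pos"])/10;w=R.from_matrix(R0.T@Rt).as_rotvec()
    print("t",round(o["t"],2),"shift",d.round(2),"turn",w.round(3),"q",o["qpos"].round(2),"F",o["ft_force"].round(1),"pos",o["ee_pos"].round(1),"w",round(o["width"],1))
E
python3 - <<'E'
from mv import *
to([505.5,109.9,120],down(-5.1))
E
```

```text
t 0.1 shift [-51.42  10.28 -56.82] turn [ 1.000e-03 -1.159e+00 -1.000e-03] q [-1.27  0.42  1.63 -0.    1.09 -0.02] F [-0.3  0.2 -0.1] pos [ 198.1 -592.2  222. ] w 87.9
```

```bash
python3 -m jog '[[1,[-51.4,10.2,-56.8],[0,-1.159,0]],[1,[-51.4,10.2,-56.8],[0,-1.159,0]],[1,[-51.4,10.2,-56.8],[0,-1.159,0]],[1,[-51.4,10.2,-56.8],[0,-1.159,0]],[1,[-51.4,10.2,-56.8],[0,-1.159,0]],[1,[-51.4,10.2,-56.8],[0,-1.159,0]],[1,[-51.4,10.2,-56.8],[0,-1.159,0]],[1,[-51.4,10.2,-56.8],[0,-1.159,0]]]'
python3 -c "
from mv import *
to([505.5,109.9,120],down(-5.1))"
```

```text
t: 0.9
ee_pos: [357.6, -227.6, 169.7]
orientation: [-1.168, 1.271, -1.271]
ft_force: [1.9, -0.8, 0.5]
width: 87.9
t 0.9 shift [-34.87   4.97  11.91] turn [-0.     0.005  0.   ] q [-0.6   0.21  2.1   0.    0.83 -0.51] F [ 1.9 -0.8  0.5] pos [ 357.6 -227.6  169.7] w 87.9
```

```bash
python3 -m jog '[[1,[-34.0,4.5,11.5],[0,0,0]],[1,[-34.0,4.5,11.5],[0,0,0]],[1,[-34.0,4.5,11.5],[0,0,0]],[1,[-34.0,4.5,11.5],[0,0,0]],[1,[-34.0,4.5,11.5],[0,0,0]],[1,[-34.0,4.5,11.5],[0,0,0]],[1,[-34.0,4.5,11.5],[0,0,0]],[1,[-34.0,4.5,11.5],[0,0,0]]]'
python3 - <<'E'
from mv import *
from workcell import ctrl
to([505.5,109.9,60],down(-5.1))
for n in("scene","top"):
    im=ctrl.get_image(n); np.savez(f"pics/{n}1.npz",**im)
    cv2.imwrite(f"pics/{n}1.png",im["color"][:,:,::-1])
s=cv2.imread("pics/scene1.png");t=cv2.imread("pics/top1.png")
P=ctrl.get_obs()["ee_pos"];print(P,proj(load("scene",1),[P]),proj(load("top",1),[P]))
a=cv2.resize(s[180:330,240:400],None,fx=2.5,fy=2.5);b=cv2.resize(t[180:330,220:380],None,fx=2.5,fy=2.5)
cv2.imwrite("pics/c1.png",np.hstack([a,b]))
E
```

```text
t: 1.7
ee_pos: [503.7, 102.8, 124.3]
orientation: [-1.166, 1.271, -1.272]
ft_force: [-0.2, -0.5, 0.4]
width: 87.9
t 1.7 shift [-0.72  6.44  0.12] turn [-0.001  0.004 -0.001] q [0.18 0.41 1.94 0.   0.79 0.26] F [-0.2 -0.5  0.4] pos [503.7 102.8 124.3] w 87.9
[502.11297989 100.21795261 124.31859147] [[317.94584453 262.54323703]] [[293.44305645 266.23787924]]
```

View pics/c1.png

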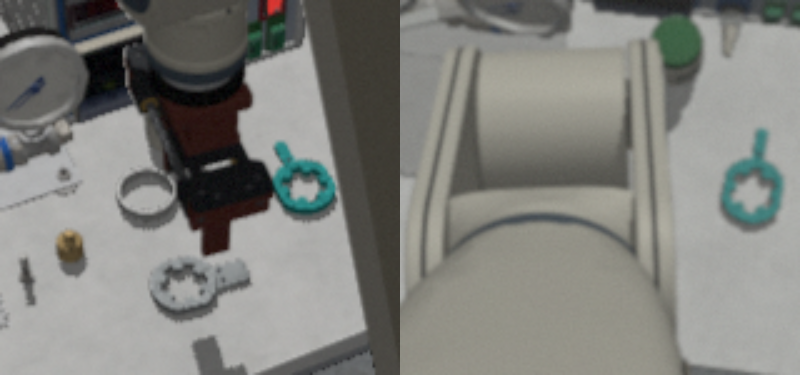

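Run:
```python
from mv import *
from workcell import ctrl
o=ctrl.get_obs();s=load("scene",1)
P=o["ee_pos"];Rt=R.from_rotvec(o["orientation"]).as_matrix();print(P)
for z in(-5.75,-4.4,4.4,5.75):
    for x in(-1,1): print(z,x,proj(s,[P+Rt@[x*10,0,z*10]]).round(1))
b=cv2.imread("pics/scene1.png")[255:300,300:350];cv2.imwrite("pics/c2.png",cv2.resize(b,None,fx=12,fy=12,interpolation=0))
```

```text
[502.11297989 100.21795261 124.31859147]
-5.75 -1 [[322.7 284.3]]
-5.75 1 [[331.7 281.7]]
-4.4 -1 [[320.5 279.4]]
-4.4 1 [[329.4 276.8]]
4.4 -1 [[306.9 248.8]]
4.4 1 [[315.5 246.5]]
5.75 -1 [[304.9 244.3]]
5.75 1 [[313.5 242. ]]
```

View pics/c2.png

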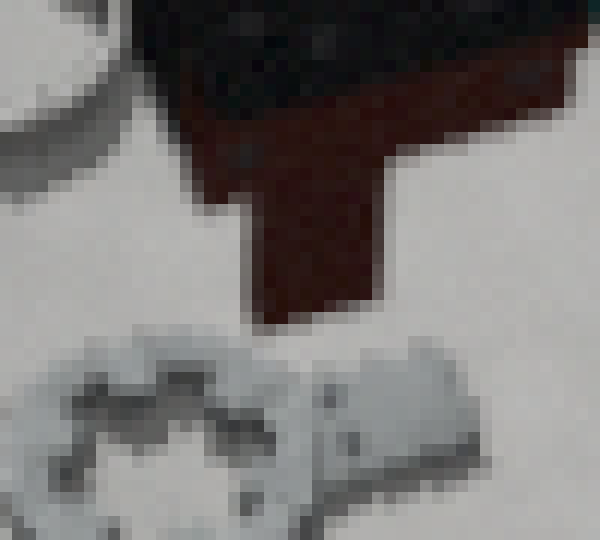

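```bash
python3 -c "
from mv import *
to([505,110,30],down(-5.1))"
```

```text
t 1.8 shift [-1.    9.43  0.21] turn [0.001 0.003 0.   ] q [ 0.17  0.4   1.95 -0.    0.79  0.26] F [-0.1  0.5  0.6] pos [502.1 100.2 124.3] w 87.7
```

```bash
python3 -m jog '[[1,[-1,3,0.2],[0,0.003,0]],[1,[-1,8,0.2],[0,0.003,0]],[1,[-1,9.4,0.2],[0,0.003,0]],[1,[-1,9.4,0.2],[0,0.003,0]],[1,[-1,9.4,0.2],[0,0.003,0]]]'
python3 -c "
from mv import *
to([505,110,3],down(-5.1))"
```

```text
t: 2.3
ee_pos: [505.2, 107.8, 31.9]
orientation: [-1.164, 1.277, -1.278]
ft_force: [0.2, 0.3, 1.2]
width: 88.0
t 2.3 shift [-0.21  2.89 -0.04] turn [-0.    -0.004  0.   ] q [ 0.19  0.57  1.97 -0.    0.6   0.28] F [0.2 0.3 1.2] pos [505.2 107.8  31.9] w 88.0
```

```bash
python3 -m jog '[[1,[-0.1,2.8,0],[0,0,0]],[1,[-0.1,2.8,0],[0,0,0]],[1,[-0.1,2.8,0],[0,0,0]],[1,[-0.1,2.8,0],[0,0,0]]]'
python3 -c "
from mv import *
to([505,110,2.5],down(-5.1))"
```

```text
t: 2.7
ee_pos: [506.0, 109.8, 4.5]
orientation: [-1.162, 1.275, -1.277]
ft_force: [-0.5, 0.1, -0.2]
width: 87.8
t 2.7 shift [-0.02  0.2  -0.11] turn [-0.002 -0.003 -0.001] q [ 0.19  0.63  1.97 -0.    0.55  0.28] F [-0.5  0.1 -0.2] pos [506.  109.8   4.5] w 87.8
```

```bash
python3 -m jog '[[1,[0,0.2,0],[0,0,0]],[0,[0,0.2,0],[0,0,0]],[0,[0,0.2,0],[0,0,0]],[0,[0,0.2,0],[0,0,0]],[0,[0,0.2,0],[0,0,0]],[0,[0,0.2,0],[0,0,0]],[0,[0,0.2,0],[0,0,0]]]'
python3 -c "
from mv import *
to([505,110,100],down(-5.1))"
```

```text
t: 3.4
ee_pos: [505.5, 109.8, 1.0]
orientation: [-1.164, 1.276, -1.277]
ft_force: [2.5, 0.2, 0.3]
width: 55.8
t 3.4 shift [-0.02 -9.9  -0.04] turn [-0.001 -0.003 -0.   ] q [0.19 0.63 1.97 0.   0.54 0.28] F [2.5 0.2 0.3] pos [505.5 109.8   1. ] w 55.8
```

```bash
python3 -m jog '[[0,[0,-4,0],[0,0,0]],[0,[0,-9,0],[0,0,0]],[0,[0,-14,0],[0,0,0]],[0,[0,-15,0],[0,0,0]],[0,[0,-15,0],[0,0,0]]]'
python3 -c "
from mv import *
H=headR();p=O+H@[0,0,65];print(p)
to(p,ins(-3))"
```

```text
t: 3.9
ee_pos: [505.9, 109.9, 152.5]
orientation: [-1.161, 1.274, -1.278]
ft_force: [-0.9, 0.1, -2.7]
width: 55.5
[ 531.59374803 -205.95643423  151.29165125]
t 3.9 shift [31.22  0.11  5.46] turn [0.423 1.663 0.408] q [0.19 0.36 1.92 0.   0.85 0.28] F [-0.9  0.1 -2.7] pos [505.9 109.9 152.5] w 55.5
```

```bash
python3 -m jog '[[0,[18,0,3],[0.423,1.663,0.408]],[0,[18,0,3],[0.423,1.663,0.408]],[0,[18,0,3],[0.423,1.663,0.408]],[0,[18,0,3],[0.423,1.663,0.408]],[0,[18,0,3],[0.423,1.663,0.408]],[0,[18,0,3],[0.423,1.663,0.408]],[0,[18,0,3],[0.423,1.663,0.408]],[0,[18,0,3],[0.423,1.663,0.408]]]'
python3 -c "
from mv import *
H=headR();p=O+H@[0,0,65];print(p)
to(p,ins(-3))"
```

```text
t: 4.7
ee_pos: [516.3, -72.5, 148.2]
orientation: [0.052, 1.85, -1.894]
ft_force: [0.5, 1.1, -1.3]
width: 55.6
[ 531.59374803 -205.95643423  151.29165125]
t 4.7 shift [ 2.72 -0.23 13.16] turn [0.134 0.524 0.138] q [-0.23  0.28  2.15  0.34  0.37  0.72] F [ 0.5  1.1 -1.3] pos [516.3 -72.5 148.2] w 55.6
```

```bash
python3 -m jog '[[0,[1,-1,5],[0.134,0.524,0.138]],[0,[1,-1,5],[0.134,0.524,0.138]],[0,[1,-1,5],[0.134,0.524,0.138]],[0,[2.7,-1,13.1],[0.134,0.524,0.138]],[0,[2.7,-1,13.1],[0.134,0.524,0.138]],[0,[2.7,-1,13.1],[0.134,0.524,0.138]],[0,[2.7,-1,13.1],[0.134,0.524,0.138]],[0,[2.7,-1,13.1],[0.134,0.524,0.138]]]'
cat > look.py <<'E'
import sys
from mv import *
from workcell import ctrl
k=sys.argv[1]
for n in("scene","top"):
    im=ctrl.get_image(n); np.savez(f"pics/{n}{k}.npz",**im)
    cv2.imwrite(f"pics/{n}{k}.png",im["color"][:,:,::-1])
s=cv2.imread(f"pics/scene{k}.png");t=cv2.imread(f"pics/top{k}.png")
a=cv2.resize(s[150:250,375:475],None,fx=6,fy=6,interpolation=cv2.INTER_CUBIC)
b=cv2.resize(t[190:310,400:440+40],None,fx=2.5,fy=2.5);b=cv2.copyMakeBorder(b,0,600-b.shape[0],0,0,cv2.BORDER_CONSTANT)
cv2.imwrite(f"pics/l{k}.png",np.hstack([a,b]))
E
python3 look.py 2; python3 -c "
from mv import *
H=headR();p=O+H@[0,0,65];print(p)
to(p,ins(-3))"
```

```text
t: 5.5
ee_pos: [530.3, -204.2, 159.6]
orientation: [0.758, 1.966, -2.029]
ft_force: [0.3, -0.6, -0.9]
width: 56.0
[ 531.59374803 -205.95643423  151.29165125]
t 5.6 shift [0.38 0.84 0.19] turn [ 0.003  0.008 -0.002] q [-0.47  0.3   2.15  0.67  0.24  0.7 ] F [ 0.2  0.  -1.5] pos [ 531.  -204.1  160.5] w 55.9
```

View pics/l2.png

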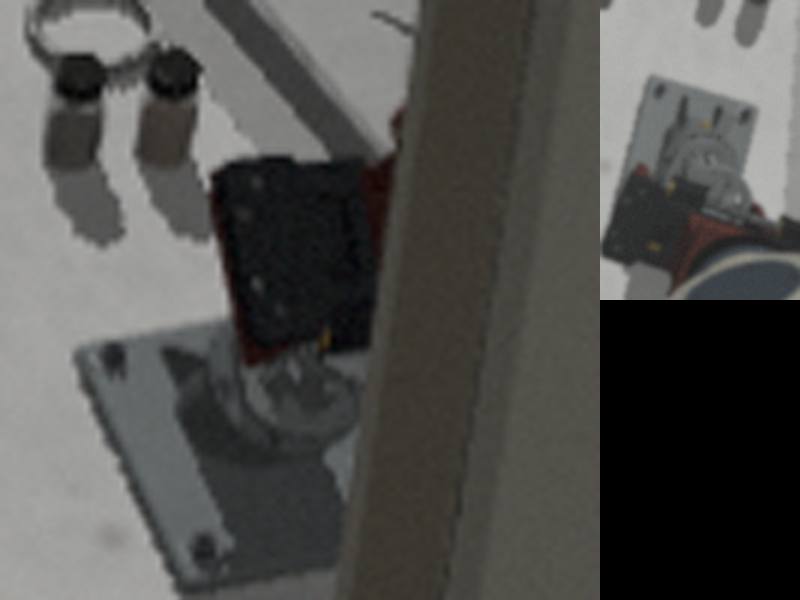

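Run:
```python
import cv2
t=cv2.imread("pics/top2.png")
cv2.imwrite("pics/z2.png",cv2.resize(t[215:300,395:495],None,fx=7,fy=7,interpolation=cv2.INTER_CUBIC))
```

```text
(no output)
```

View pics/z2.png

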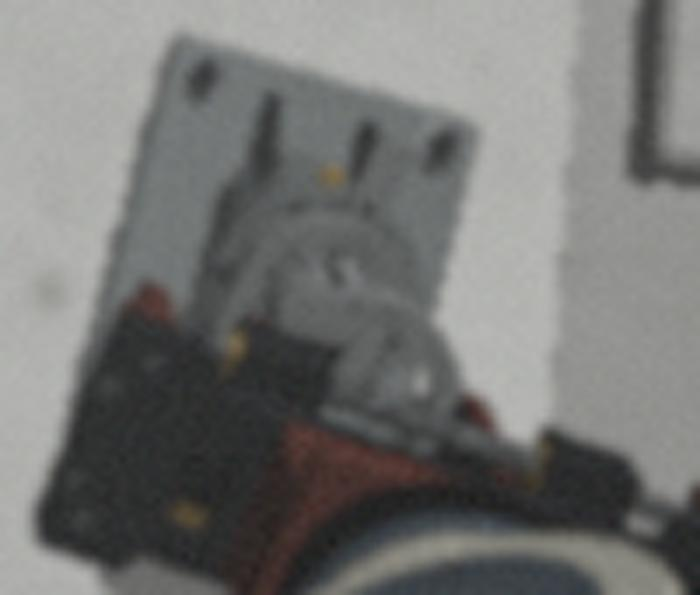

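Run:
```python
import cv2
t=cv2.imread("pics/top2.png",0)
c=cv2.createCLAHE(4,(2,2)).apply(cv2.resize(t[245:285,435:475],None,fx=15,fy=15,interpolation=cv2.INTER_CUBIC))
cv2.imwrite("pics/z2.png",c)
```

```text
(no output)
```

View pics/z2.png

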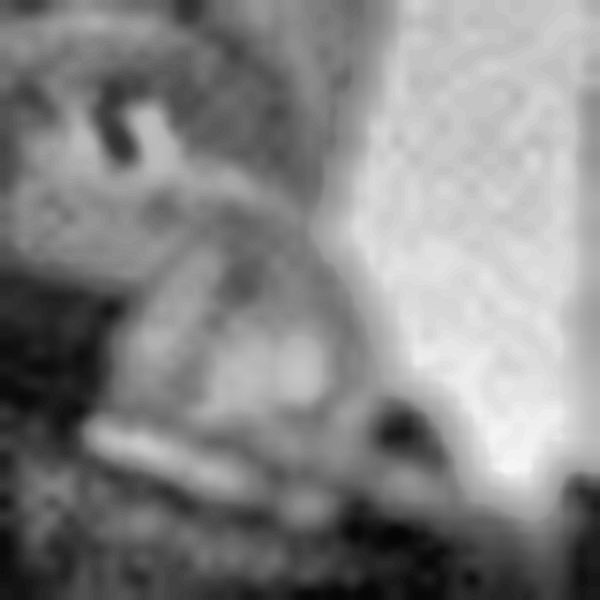

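```bash
cat > rim.py <<'E'
import sys
from mv import *
from workcell import ctrl
o=ctrl.get_obs();P=o["ee_pos"];Rt=R.from_rotvec(o["orientation"]).as_matrix()
k=sys.argv[1]
for n in("top","scene"):
    c=load(n,k);L=(cloud(c)-P)@Rt
    m=(abs(L[...,1]+9)<4)&(abs(L[...,0])<75)&(abs(L[...,2])<27)&(c["z_map"]>0)
    q=L[m];print(n,len(q))
    for z0 in range(-26,27,4):
        r=q[(abs(q[:,2]-z0)<2)]
        if len(r): print(z0,len(r),"xmin",r[:,0].min().round(1),"xmax",r[:,0].max().round(1),"ymed",np.median(r[:,1]).round(1))
E
python3 rim.py 2
```

```text
top 179
-26 5 xmin -16.6 xmax -12.7 ymed -9.3
-22 10 xmin -21.5 xmax -11.2 ymed -9.2
-18 9 xmin -21.6 xmax -12.3 ymed -7.9
-14 14 xmin -26.7 xmax -13.7 ymed -8.3
-10 18 xmin -28.6 xmax -11.5 ymed -9.3
-6 14 xmin -29.0 xmax -14.6 ymed -8.9
-2 10 xmin -29.9 xmax -20.8 ymed -8.9
2 9 xmin -29.2 xmax -21.3 ymed -8.7
6 14 xmin -29.3 xmax -14.1 ymed -8.2
10 16 xmin -28.3 xmax -12.9 ymed -9.3
14 13 xmin -26.5 xmax -13.4 ymed -7.5
18 14 xmin -24.7 xmax -10.9 ymed -8.9
22 18 xmin -22.6 xmax 8.9 ymed -8.2
26 15 xmin -17.9 xmax 8.1 ymed -8.0
scene 33
-26 4 xmin 16.3 xmax 21.3 ymed -6.6
-22 4 xmin 21.6 xmax 25.2 ymed -7.3
-18 2 xmin 22.7 xmax 27.5 ymed -8.3
-14 10 xmin 22.8 xmax 32.4 ymed -7.6
-10 8 xmin 21.7 xmax 32.6 ymed -8.5
-6 5 xmin 21.3 xmax 33.0 ymed -8.2
```

```bash
python3 -m jog '[[0,[0.38,0.84,0.19],[0.003,0.008,-0.002]],[0,[0.38,3.0,0.19],[0.003,0.008,-0.002]],[0,[0.38,3.0,0.19],[0.003,0.008,-0.002]],[0,[0.38,3.0,0.19],[0.003,0.008,-0.002]],[0,[0.38,3.0,0.19],[0.003,0.008,-0.002]]]'
cat > st.py <<'E'
import sys
from mv import *
from workcell import ctrl
o=ctrl.get_obs();H=headR();Rt=R.from_rotvec(o["orientation"]).as_matrix()
print("t",round(o["t"],2),"head",((o["ee_pos"]-O)@H).round(1),"F_head",(o["ft_force"]@H).round(1),"M_head",(o["moment"]@H).round(2),"q",o["qpos"].round(2),"w",round(o["width"],1))
z=Rt.T@H
psi=np.degrees(np.arctan2(*( (H.T@Rt[:,2])[[0,1]]*[1,-1])));ti=np.degrees(np.arccos(-(Rt[:,1]@H[:,2])));print("psi",psi.round(2),"tilt",ti.round(2))
if len(sys.argv)>1:
    a=[float(v) for v in sys.argv[1:]]
    to(O+H@a[:3],ins(a[3]))
E
python3 st.py 0 0 38 -3
```

```text
t: 6.1
ee_pos: [542.9, -208.6, 134.1]
orientation: [0.768, 1.965, -2.032]
ft_force: [-0.2, -0.4, -1.4]
width: 55.6
t 6.1 head [ 1.5 -0.6 44.3] F_head [-0.8 -0.4 -1.1] M_head [ 0.06  0.31 -0.  ] q [-0.46  0.37  2.13  0.83  0.19  0.55] w 55.6
psi -3.01 tilt 0.13
t 6.1 shift [ 0.15  0.63 -0.05] turn [-0.001 -0.    -0.002] q [-0.46  0.37  2.13  0.83  0.19  0.55] F [-0.2 -0.4 -1.4] pos [ 542.9 -208.6  134.1] w 55.6
```

Run:
```python
from mv import *
from scipy.optimize import least_squares
D=[([-1.26699,.42385,1.63068],[198.123,-592.18,221.898],[-0.33352,2.04855,-2.04537]),
([.18,.41,1.94],[503.7,102.8,124.3],[-1.166,1.271,-1.272]),
([.19,.57,1.97],[505.2,107.8,31.9],[-1.164,1.277,-1.278]),
([.19,.63,1.97],[505.5,109.8,1.0],[-1.164,1.276,-1.277]),
([.19,.36,1.92],[505.9,109.9,152.5],[-1.161,1.274,-1.278]),
([-.23,.28,2.15],[516.3,-72.5,148.2],[0.052,1.85,-1.894]),
([-.47,.30,2.15],[531,-204.1,160.5],[.758,1.966,-2.029]),
([-.46,.37,2.13],[542.9,-208.6,134.1],[0.768,1.965,-2.032])]
def f(p):
    a,h,L2,L3,e,d=p;out=[]
    for q,P,w in D:
        W=np.array(P)-d*R.from_rotvec(w).as_matrix()[:,1]
        s=q[1]+q[2]
        out+=[a+L2*np.sin(q[1])+L3*np.sin(s)+e*np.cos(s)-np.hypot(W[0],W[1]),h+L2*np.cos(q[1])+L3*np.cos(s)-e*np.sin(s)-W[2]]
    # weak priors
    return np.r_[out,(p-np.array([0,200,500,450,0,300]))*.003]
r=least_squares(f,[0,200,500,450,0,300]);p=r.x;print(p.round(1),np.array(r.fun[:16]).round(1))
a,h,L2,L3,e,d=p
H=headR();ty=-H[:,2]
for zz in(65,44,30,20,11,1):
    W=O+H@[0,0,zz]-d*ty;az=np.arctan2(W[1],W[0]);rr=np.hypot(W[0],W[1])
    g=lambda q:[a+L2*np.sin(q[0])+L3*np.sin(q[0]+q[1])+e*np.cos(q[0]+q[1])-rr,h+L2*np.cos(q[0])+L3*np.cos(q[0]+q[1])-e*np.sin(q[0]+q[1])-W[2]]
    q=least_squares(g,[.35,2.1]).x;s=q.sum();fd=np.array([np.sin(s)*np.cos(az),np.sin(s)*np.sin(az),np.cos(s)])
    print(zz,az.round(3),q.round(2),"q5",np.arccos(fd@ty).round(3),end=" ")
    for tl in (-15,-10,10,15,20):
        yy=R.from_rotvec(H[:,1]*np.radians(tl)).apply(ty)
        W2=O+H@[0,0,zz]-d*yy;az2=np.arctan2(W2[1],W2[0]);rr2=np.hypot(W2[0],W2[1])
        g=lambda q:[a+L2*np.sin(q[0])+L3*np.sin(q[0]+q[1])+e*np.cos(q[0]+q[1])-rr2,h+L2*np.cos(q[0])+L3*np.cos(q[0]+q[1])-e*np.sin(q[0]+q[1])-W2[2]]
        q=least_squares(g,[.35,2.1]).x;s=q.sum();fd=np.array([np.sin(s)*np.cos(az2),np.sin(s)*np.sin(az2),np.cos(s)])
        print(tl,np.arccos(fd@yy).round(2),q[1].round(2),end="; ")
    print()
```

```text
[ -3.5 305.  573.  484.9  78.1 311.2] [ 0.1 -0.6  1.4 -1.4 -0.8  0.3 -0.  -0.  -1.   2.4  0.8 -0.4 -2.5 -0.9
  2.   0.6]
65 -0.442 [0.32 2.15] q5 0.211 -15 0.36 2.3; -10 0.23 2.25; 10 0.44 2.04; 15 0.56 1.98; 20 0.68 1.92; 
44 -0.435 [0.37 2.14] q5 0.181 -15 0.39 2.28; -10 0.25 2.24; 10 0.4 2.03; 15 0.53 1.97; 20 0.65 1.91; 
30 -0.431 [0.4  2.13] q5 0.163 -15 0.41 2.27; -10 0.27 2.23; 10 0.38 2.02; 15 0.51 1.96; 20 0.63 1.9; 
20 -0.428 [0.42 2.12] q5 0.153 -15 0.42 2.26; -10 0.28 2.22; 10 0.37 2.01; 15 0.49 1.95; 20 0.61 1.9; 
11 -0.426 [0.45 2.11] q5 0.144 -15 0.44 2.25; -10 0.29 2.21; 10 0.35 2.01; 15 0.48 1.95; 20 0.6 1.89; 
1 -0.423 [0.47 2.11] q5 0.136 -15 0.45 2.24; -10 0.3 2.2; 10 0.34 2.0; 15 0.47 1.94; 20 0.59 1.88;
```

```bash
python3 -m jog '[[0,[0.15,0.3,-0.05],[0,0,0]],[0,[0.15,0.6,-0.05],[0,0,0]],[0,[0.15,0.6,-0.05],[0,0,0]],[0,[0.15,0.6,-0.05],[0,0,0]]]'
python3 look.py 3; python3 rim.py 3; python3 st.py 0 0 30 -3
```

```text
t: 6.5
ee_pos: [544.9, -208.8, 128.0]
orientation: [0.769, 1.965, -2.033]
ft_force: [-0.1, 0.2, -1.8]
width: 55.5
top 176
-26 3 xmin -16.3 xmax -13.4 ymed -9.0
-22 11 xmin -21.7 xmax -13.4 ymed -8.4
-18 12 xmin -25.3 xmax -11.8 ymed -7.6
-14 12 xmin -26.7 xmax -13.2 ymed -8.1
-10 17 xmin -28.3 xmax -13.1 ymed -9.5
-6 16 xmin -29.7 xmax -12.6 ymed -8.6
-2 11 xmin -30.8 xmax -21.1 ymed -9.7
2 9 xmin -29.1 xmax -21.5 ymed -9.2
6 13 xmin -29.9 xmax -14.2 ymed -8.3
10 15 xmin -29.4 xmax -12.8 ymed -8.3
14 15 xmin -26.1 xmax -11.8 ymed -7.9
18 12 xmin -25.5 xmax -10.2 ymed -8.8
22 20 xmin -22.9 xmax 7.5 ymed -9.1
26 10 xmin -18.9 xmax 6.5 ymed -9.1
scene 19
-22 1 xmin 22.4 xmax 22.4 ymed -9.2
-18 4 xmin 22.1 xmax 25.4 ymed -8.0
-14 8 xmin 20.8 xmax 30.2 ymed -8.8
-10 6 xmin 21.2 xmax 30.6 ymed -8.8
t 6.6 head [ 0.1 -0.5 38. ] F_head [-0.1 -0.2 -1. ] M_head [ 0.09  0.36 -0.01] q [-0.46  0.38  2.13  0.89  0.18  0.5 ] w 55.6
psi -3.04 tilt 0.15
t 6.6 shift [ 0.02  0.8  -0.05] turn [-0.001 -0.001 -0.002] q [-0.46  0.38  2.13  0.89  0.18  0.5 ] F [ 0.3 -0.3 -0.9] pos [ 544.9 -208.8  128. ] w 55.6
```

```bash
python3 -m jog '[[0,[0.02,0.3,-0.05],[0,0,0]],[0,[0.02,0.5,-0.05],[0,0,0]],[0,[0.02,0.7,-0.05],[0,0,0]],[0,[0.02,0.8,-0.05],[0,0,0]],[0,[0.02,0.8,-0.05],[0,0,0]]]'
python3 st.py 0 0 26 -3
```

```text
t: 7.1
ee_pos: [549.1, -208.6, 120.6]
orientation: [0.768, 1.965, -2.032]
ft_force: [3.5, 2.7, -2.0]
width: 55.5
t 7.1 head [ 0.   0.4 29.6] F_head [ 1.6  3.3 -3.2] M_head [ 0.56 -0.02  0.02] q [-0.46  0.4   2.13  0.94  0.17  0.44] w 55.5
psi -3.03 tilt 0.11
t 7.1 shift [0.   0.36 0.04] turn [-0.    -0.001 -0.002] q [-0.46  0.4   2.13  0.94  0.17  0.44] F [ 3.5  2.7 -2. ] pos [ 549.1 -208.6  120.6] w 55.5
```

```bash
python3 -m jog '[[0,[0,0,-0.06],[0,0,0]],[0,[0,0.2,-0.06],[0,0,0]],[0,[0,0.2,-0.06],[0,0,0]]]'
python3 st.py 0 0 26 -3
```

```text
t: 7.4
ee_pos: [550.1, -208.7, 119.0]
orientation: [0.769, 1.964, -2.033]
ft_force: [2.7, -0.7, -2.3]
width: 55.9
t 7.4 head [ 0.1  0.6 27.7] F_head [ 1.3 -0.2 -3.4] M_head [ 0.25 -0.02 -0.  ] q [-0.46  0.41  2.13  0.96  0.17  0.43] w 55.9
psi -3.05 tilt 0.16
t 7.4 shift [0.01 0.17 0.06] turn [-0.001 -0.001 -0.002] q [-0.46  0.41  2.13  0.96  0.17  0.43] F [ 2.7 -0.7 -2.3] pos [ 550.1 -208.7  119. ] w 55.9
```

```bash
python3 -m jog '[[0,[0,0.15,0],[0,0,0]],[0,[0,0.3,0],[0,0,0]],[0,[0,0.3,0],[0,0,0]],[0,[0,0.3,0],[0,0,0]]]'
python3 st.py 0 0.5 26 -3
```

```text
t: 7.8
ee_pos: [551.7, -208.7, 116.4]
orientation: [0.769, 1.965, -2.032]
ft_force: [3.9, 1.8, -1.7]
width: 55.5
t 7.8 head [ 0.1  0.8 24.6] F_head [ 2.3  2.4 -3.3] M_head [ 0.5  -0.27 -0.08] q [-0.45  0.42  2.12  0.98  0.17  0.41] w 55.5
psi -3.05 tilt 0.13
t 7.8 shift [ 0.01 -0.14  0.03] turn [-0.001 -0.001 -0.002] q [-0.45  0.42  2.12  0.98  0.17  0.41] F [ 3.9  1.8 -1.7] pos [ 551.7 -208.7  116.4] w 55.5
```

```bash
python3 -m jog '[[0,[0,0.1,-0.05],[0,0,0]],[0,[0,0.3,-0.05],[0,0,0]],[0,[0,0.5,-0.05],[0,0,0]],[0,[0,0.5,-0.05],[0,0,0]]]'
python3 st.py 0 1 10 -3
```

```text
t: 8.2
ee_pos: [554.5, -208.7, 112.1]
orientation: [0.769, 1.965, -2.032]
ft_force: [5.3, 3.2, -1.3]
width: 55.6
t 8.2 head [ 0.3  1.3 19.5] F_head [ 3.4  4.1 -3.5] M_head [ 0.66 -0.53 -0.07] q [-0.45  0.43  2.12  1.02  0.16  0.37] w 55.6
psi -3.05 tilt 0.14
t 8.2 shift [0.03 0.95 0.03] turn [-0.001 -0.001 -0.002] q [-0.45  0.43  2.12  1.02  0.16  0.37] F [ 5.3  3.2 -1.3] pos [ 554.5 -208.7  112.1] w 55.6
```

```bash
python3 -m jog '[[0,[-0.03,0.2,-0.07],[0,0,0]],[0,[-0.03,0.4,-0.07],[0,0,0]],[0,[-0.03,0.6,-0.07],[0,0,0]],[0,[-0.03,0.6,-0.07],[0,0,0]]]'
python3 st.py 0 1 10 -3
```

```text
t: 8.6
ee_pos: [557.6, -208.9, 106.9]
orientation: [0.769, 1.965, -2.033]
ft_force: [4.9, 0.0, -1.4]
width: 55.7
t 8.6 head [ 0.4  1.6 13.5] F_head [ 3.5  0.9 -3.6] M_head [ 0.11 -0.49 -0.11] q [-0.45  0.44  2.12  1.06  0.15  0.33] w 55.7
psi -3.06 tilt 0.15
t 8.6 shift [0.04 0.35 0.06] turn [-0.001 -0.001 -0.002] q [-0.45  0.44  2.12  1.06  0.15  0.33] F [ 4.9  0.  -1.4] pos [ 557.6 -208.9  106.9] w 55.7
```

```bash
python3 -m jog '[[0,[-0.04,0.2,-0.04],[0,0,0]],[0,[-0.04,0.4,-0.04],[0,0,0]],[0,[-0.04,0.6,-0.04],[0,0,0]],[0,[-0.04,0.6,-0.04],[0,0,0]]]'
python3 st.py 0 1.5 1 -3
```

```text
t: 9.0
ee_pos: [560.7, -209.1, 101.8]
orientation: [0.769, 1.965, -2.033]
ft_force: [3.6, -1.9, -0.9]
width: 55.5
t 9.0 head [0.5 2.  7.5] F_head [ 3.  -1.2 -2.7] M_head [-0.2  -0.17 -0.03] q [-0.45  0.45  2.11  1.11  0.15  0.28] w 55.5
psi -3.06 tilt 0.13
t 9.0 shift [0.05 0.65 0.05] turn [-0.001 -0.001 -0.002] q [-0.45  0.45  2.11  1.11  0.15  0.28] F [ 3.6 -1.9 -0.9] pos [ 560.7 -209.1  101.8] w 55.5
```

```bash
python3 -m jog '[[0,[-0.02,0.2,0],[0,0,0]],[0,[-0.02,0.4,0],[0,0,0]],[0,[-0.02,0.55,0],[0,0,0]],[0,[-0.02,0.65,0],[0,0,0]],[0,[-0.02,0.7,0],[0,0,0]]]'
python3 st.py 0 1.5 0 -3
```

```text
t: 9.5
ee_pos: [564.2, -209.5, 95.9]
orientation: [0.769, 1.965, -2.033]
ft_force: [1.0, -2.5, 0.6]
width: 55.8
t 9.5 head [0.6 2.1 0.7] F_head [ 1.5 -2.3 -0.2] M_head [-0.23 -0.03 -0.09] q [-0.44  0.47  2.11  1.17  0.14  0.23] w 55.8
psi -3.05 tilt 0.12
t 9.5 shift [0.06 0.07 0.07] turn [-0.001 -0.001 -0.002] q [-0.44  0.47  2.11  1.17  0.14  0.23] F [ 1.  -2.5  0.6] pos [ 564.2 -209.5   95.9] w 55.8
```

```bash
python3 -m jog '[[0,[0,0.1,0.02],[0,0,0]],[0,[0,0.2,0.02],[0,0,0]],[0,[0,0.3,0.02],[0,0,0]],[0,[0,0.3,0.02],[0,0,0]]]'
python3 st.py 0 1.5 0 -3
```

```text
t: 9.9
ee_pos: [564.8, -209.6, 95.1]
orientation: [0.769, 1.963, -2.032]
ft_force: [-19.1, 2.8, 29.3]
width: 55.5
t 9.9 head [ 0.8  2.2 -0.4] F_head [-2.1 -0.5 35.1] M_head [0.04 0.53 0.27] q [-0.44  0.47  2.11  1.19  0.14  0.2 ] w 55.5
psi -2.99 tilt 0.2
t 9.9 shift [ 0.07 -0.04  0.07] turn [-0.001  0.    -0.003] q [-0.44  0.47  2.11  1.19  0.14  0.2 ] F [-19.1   2.8  29.3] pos [ 564.8 -209.6   95.1] w 55.5
```

```bash
python3 -m jog '[[0,[0,-0.12,0],[0,0,0]],[1,[0,-0.12,0],[0,0,0]],[1,[0,-0.12,0],[0,0,0]],[1,[0,-0.12,0],[0,0,0]],[1,[0,-0.12,0],[0,0,0]],[1,[0,-2,0],[0,0,0]],[1,[0,-6,0],[0,0,0]],[1,[0,-9,0],[0,0,0]]]'
python3 st.py 0 1.5 65 -3
```

```text
t: 10.7
ee_pos: [520.3, -201.7, 170.9]
orientation: [0.766, 1.967, -2.034]
ft_force: [0.6, 0.3, 0.0]
width: 87.8
t 10.7 head [-0.5  2.2 87.9] F_head [ 0.5  0.4 -0.2] M_head [-0.02  0.22 -0.04] q [-0.47  0.26  2.16  0.61  0.26  0.77] w 87.8
psi -3.05 tilt 0.08
t 10.7 shift [-0.05  2.29  0.07] turn [-0.001 -0.001  0.001] q [-0.47  0.26  2.16  0.61  0.26  0.77] F [0.6 0.3 0. ] pos [ 520.3 -201.7  170.9] w 87.8
```

```bash
python3 -c "
from mv import *
to([468,329.2,150],down(44.8))
R0=ins(-3)
"
```

```text
t 10.7 shift [ 16.21  -5.41 -50.58] turn [-0.659 -2.505 -0.227] q [-0.47  0.26  2.16  0.61  0.26  0.77] F [0.6 0.3 0. ] pos [ 520.3 -201.7  170.9] w 87.8
```

```bash
python3 -m jog '[[1,[16,-6,-50],[-0.659,-2.505,-0.227]],[1,[16,-6,-50],[-0.659,-2.505,-0.227]],[1,[16,-6,-50],[-0.659,-2.505,-0.227]],[1,[16,-6,-50],[-0.659,-2.505,-0.227]],[1,[16,-6,-50],[-0.659,-2.505,-0.227]],[1,[16,-6,-50],[-0.659,-2.505,-0.227]],[1,[16,-6,-50],[-0.659,-2.505,-0.227]],[1,[16,-6,-50],[-0.659,-2.505,-0.227]]]'
python3 -c "
from mv import *
to([468,329.2,150],down(44.8))
"
```

```text
t: 11.5
ee_pos: [479.2, 197.6, 159.6]
orientation: [-0.519, 1.489, -1.53]
ft_force: [1.0, -1.2, 0.1]
width: 88.0
t 11.5 shift [-9.94  2.42 -8.41] turn [-0.356 -1.342 -0.12 ] q [0.35 0.25 2.14 0.07 0.4  0.87] F [ 1.  -1.2  0.1] pos [479.2 197.6 159.6] w 88.0
```

```bash
python3 -m jog '[[1,[-9.5,1.9,-8],[-0.356,-1.342,-0.12]],[1,[-9.5,1.9,-8],[-0.356,-1.342,-0.12]],[1,[-9.5,1.9,-8],[-0.356,-1.342,-0.12]],[1,[-9.5,1.9,-8],[-0.356,-1.342,-0.12]],[1,[-9.5,1.9,-8],[-0.356,-1.342,-0.12]],[1,[-9.5,1.9,-8],[-0.356,-1.342,-0.12]],[1,[-9.5,1.9,-8],[-0.356,-1.342,-0.12]],[1,[-9.5,1.9,-8],[-0.356,-1.342,-0.12]]]'
python3 look.py 4
python3 -c "
from mv import *
to([468,329.2,30],down(44.8))
"
```

```text
t: 12.3
ee_pos: [468.9, 320.6, 154.5]
orientation: [-1.38, 0.753, -0.757]
ft_force: [0.8, 0.8, 0.3]
width: 87.3
t 12.4 shift [-0.46 12.47 -0.32] turn [-0.052 -0.191 -0.018] q [ 0.57  0.41  1.84  0.03  0.84 -0.04] F [ 0.6 -0.2 -0.3] pos [469.6 321.4 154.5] w 87.7
```

View pics/l4.png

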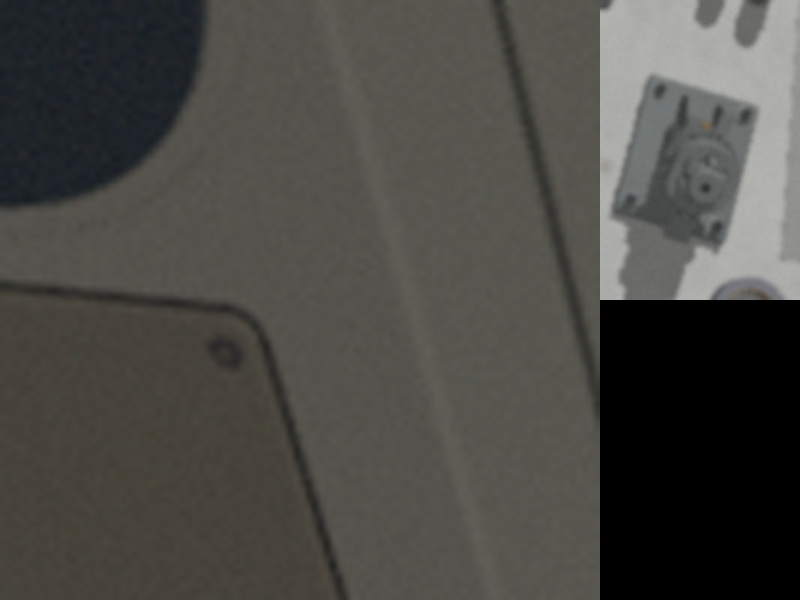

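Run:
```python
from mv import *
t=load("top",4);L=(cloud(t)-O)@headR()
r=np.hypot(L[...,0],L[...,1]-1);m=(r>22)&(r<29)&(L[...,2]>-20)&(L[...,2]<30);q=L[m]
print(len(q),np.percentile(q[:,2],[10,50,90]).round(1))
A=np.c_[q[:,:2],np.ones(len(q))];f=abs(q[:,2]-np.median(q[:,2]))<3;print(np.linalg.lstsq(A[f],q[f,2],rcond=None)[0].round(3),f.sum())
m=(abs(L[...,2]-6)<3.5)&(r>38)&(r<68);q=L[m];print(q.round(0).tolist()[:30])
cv2.imwrite("pics/z4.png",cv2.resize(t["color"][225:300,405:475,::-1],None,fx=8,fy=8,interpolation=cv2.INTER_CUBIC))
```

```text
234 [ 6.2  9.  11.3]
[-5.000e-03  4.000e-03  9.141e+00] 202
[[-38.0, 15.0, 4.0], [-37.0, 13.0, 3.0], [-40.0, 15.0, 4.0], [-38.0, 13.0, 7.0], [-38.0, 11.0, 6.0], [-37.0, 9.0, 6.0], [-42.0, 16.0, 5.0], [-42.0, 14.0, 3.0], [-41.0, 12.0, 5.0], [-41.0, 10.0, 4.0], [-40.0, 8.0, 4.0], [-39.0, 6.0, 5.0], [-39.0, 4.0, 4.0], [-44.0, 16.0, 7.0], [-43.0, 14.0, 7.0], [-43.0, 12.0, 6.0], [-43.0, 9.0, 3.0], [-42.0, 7.0, 5.0], [-41.0, 5.0, 6.0], [-41.0, 3.0, 3.0], [-40.0, 1.0, 5.0], [-38.0, -0.0, 7.0], [-37.0, -9.0, 3.0], [-47.0, 15.0, 5.0], [-46.0, 13.0, 6.0], [-45.0, 11.0, 5.0], [-44.0, 9.0, 6.0], [-43.0, 7.0, 9.0], [-43.0, 5.0, 5.0], [-43.0, 2.0, 4.0]]
```

View pics/z4.png

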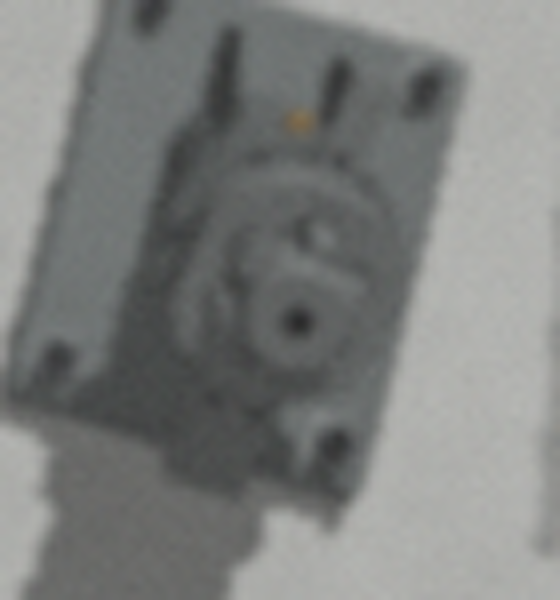

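```bash
python3 -m jog '[[1,[-0.46,4,-0.32],[-0.052,-0.191,-0.018]],[1,[-0.46,8,-0.32],[-0.052,-0.191,-0.018]],[1,[-0.46,11.5,-0.32],[-0.052,-0.191,-0.018]],[1,[-0.46,12.4,-0.32],[-0.052,-0.191,-0.018]],[1,[-0.46,12.4,-0.32],[-0.052,-0.191,-0.018]],[1,[-0.46,12.4,-0.32],[-0.052,-0.191,-0.018]]]'
python3 -c "
from mv import *
to([468,329.2,3],down(44.8))
"
```

```text
t: 13.0
ee_pos: [468.0, 328.8, 32.1]
orientation: [-1.48, 0.618, -0.62]
ft_force: [0.3, 0.2, 0.2]
width: 88.3
t 13.0 shift [-0.03  2.91  0.02] turn [-0.001 -0.003  0.   ] q [ 0.59  0.63  1.84 -0.    0.67 -0.19] F [0.3 0.2 0.2] pos [468.  328.8  32.1] w 88.3
```

```bash
python3 -m jog '[[1,[0,2,0],[0,0,0]],[1,[0,3.05,0],[0,0,0]],[1,[0,3.05,0],[0,0,0]],[0,[0,3.05,0],[0,0,0]],[0,[0,3.05,0],[0,0,0]],[0,[0,3.05,0],[0,0,0]],[0,[0,3.05,0],[0,0,0]],[0,[0,3.05,0],[0,0,0]]]'
python3 -c "
from mv import *
to([468,329.2,150],down(44.8))
t=load('top',4);L=(cloud(t)-O)@headR()
m=(abs(L[...,2]-5)<5)&(L[...,0]<-36)&(L[...,0]>-62)&(abs(L[...,1])<30);q=L[m]
for x in range(-60,-36,4):
  r=q[abs(q[:,0]-x)<2];print(x,len(r),r[:,1].min().round(1) if len(r) else '',r[:,1].max().round(1) if len(r) else '')
"
```

```text
t: 13.8
ee_pos: [468.0, 328.9, 0.9]
orientation: [-1.48, 0.617, -0.619]
ft_force: [0.6, -0.2, 3.7]
width: 55.7
t 13.8 shift [-1.000e-02 -1.491e+01  4.000e-02] turn [-0.001 -0.002  0.001] q [ 0.59  0.68  1.84 -0.    0.62 -0.19] F [ 0.6 -0.2  3.7] pos [468.  328.9   0.9] w 55.7
-60 16 -6.1 14.7
-56 20 -7.2 16.1
-52 20 -6.8 15.4
-48 20 -7.9 16.6
-44 23 -6.5 16.2
-40 17 -8.5 14.8
```

```bash
python3 -m jog '[[0,[0,-4,0],[0,0,0]],[0,[0,-9,0],[0,0,0]],[0,[0,-14,0],[0,0,0]],[0,[0,-18,0],[0,0,0]],[0,[0,-18,0],[0,0,0]]]'
python3 -c "
from mv import *
H=headR();p=O+H@[0,0,80];print(p)
to(p,ins(-3))"
```

```text
t: 14.3
ee_pos: [470.2, 330.4, 186.2]
orientation: [-1.473, 0.613, -0.622]
ft_force: [0.6, 0.3, -1.1]
width: 55.9
[ 524.20768988 -204.65407289  164.2820323 ]
t 14.3 shift [ 41.83   1.96 -33.81] turn [0.653 2.502 0.218] q [ 0.59  0.39  1.78 -0.    0.96 -0.19] F [ 0.6  0.3 -1.1] pos [470.2 330.4 186.2] w 55.9
```

```bash
python3 -m jog '[[0,[29,0,-23],[0.653,2.502,0.218]],[0,[29,0,-23],[0.653,2.502,0.218]],[0,[29,0,-23],[0.653,2.502,0.218]],[0,[29,0,-23],[0.653,2.502,0.218]],[0,[29,0,-23],[0.653,2.502,0.218]],[0,[29,0,-23],[0.653,2.502,0.218]],[0,[29,0,-23],[0.653,2.502,0.218]],[0,[29,0,-23],[0.653,2.502,0.218]]]'
python3 -c "
from mv import *
H=headR();p=O+H@[0,0,80];print(p)
to(p,ins(-3))"
```

```text
t: 15.1
ee_pos: [507.5, -43.0, 179.6]
orientation: [-0.684, 1.392, -1.431]
ft_force: [0.0, 0.7, -0.7]
width: 55.6
[ 524.20768988 -204.65407289  164.2820323 ]
t 15.1 shift [14.4  -0.45  7.67] turn [0.347 1.338 0.129] q [-0.23  0.23  2.08  0.35  0.63 -0.09] F [ 0.   0.7 -0.7] pos [507.5 -43.  179.6] w 55.6
```

```bash
python3 -m jog '[[0,[3,-2,1.5],[0.347,1.338,0.129]],[0,[3,-2,1.5],[0.347,1.338,0.129]],[0,[3,-2,1.5],[0.347,1.338,0.129]],[0,[3,-2,1.5],[0.347,1.338,0.129]],[0,[3,-2,1.5],[0.347,1.338,0.129]],[0,[3,-2,1.5],[0.347,1.338,0.129]],[0,[3,-2,1.5],[0.347,1.338,0.129]],[0,[3,-2,1.5],[0.347,1.338,0.129]]]'
python3 -c "
from mv import *
H=headR();p=O+H@[0,0,80];print(p)
to(p,ins(-3))"
```

```text
t: 15.9
ee_pos: [504.2, -75.3, 193.7]
orientation: [0.493, 1.912, -1.97]
ft_force: [0.0, -0.2, -0.4]
width: 55.5
[ 524.20768988 -204.65407289  164.2820323 ]
t 15.9 shift [-0.23  3.9  12.84] turn [0.057 0.214 0.023] q [-0.22  0.15  2.23  0.28  0.28  1.1 ] F [ 0.  -0.2 -0.4] pos [504.2 -75.3 193.7] w 55.5
```

```bash
python3 -m jog '[[0,[-0.2,2,5],[0.057,0.214,0.023]],[0,[-0.2,2,8],[0.057,0.214,0.023]],[0,[-0.2,2.5,12.8],[0.057,0.214,0.023]],[0,[-0.2,3.9,12.8],[0.057,0.214,0.023]],[0,[-0.2,3.9,12.8],[0.057,0.214,0.023]],[0,[-0.2,3.9,12.8],[0.057,0.214,0.023]]]'
python3 st.py 0 0.4 39 -3
```

```text
t: 16.5
ee_pos: [524.9, -203.7, 164.6]
orientation: [0.759, 1.967, -2.031]
ft_force: [0.2, 0.8, -2.0]
width: 55.7
t 16.5 head [ 0.6  1.  80. ] F_head [-1.   0.8 -1.7] M_head [ 0.03  0.38 -0.06] q [-0.47  0.28  2.15  0.65  0.25  0.73] w 55.7
psi -2.72 tilt 0.15
t 16.5 shift [0.05 4.1  0.08] turn [0.002 0.005 0.001] q [-0.47  0.28  2.15  0.65  0.25  0.73] F [ 0.2  0.8 -2. ] pos [ 524.9 -203.7  164.6] w 55.7
```

Lower to just above the nose, then check the plate's place in the hand.

```bash
python3 -m jog '[[0,[0,2,0.05],[0.002,0.005,0]],[0,[0,3.5,0.05],[0.002,0.005,0]],[0,[0,4,0.05],[0.002,0.005,0]],[0,[0,4,0.05],[0.002,0.005,0]],[0,[0,4,0.05],[0.002,0.005,0]]]'
python3 look.py 5; python3 rim.py 5; python3 st.py 0.1 0.5 30 -3
```

```text
t: 17.0
ee_pos: [545.7, -207.4, 131.5]
orientation: [0.765, 1.965, -2.032]
ft_force: [0.0, 0.4, -1.5]
width: 55.4
top 210
-26 3 xmin -16.2 xmax -13.3 ymed -8.4
-22 7 xmin -19.0 xmax -12.4 ymed -9.2
-18 12 xmin -23.1 xmax -13.1 ymed -8.5
-14 14 xmin -24.6 xmax -12.9 ymed -8.7
-10 14 xmin -26.1 xmax -11.0 ymed -7.5
-6 20 xmin -55.8 xmax -14.3 ymed -7.4
-2 24 xmin -58.0 xmax -19.1 ymed -6.6
2 23 xmin -59.4 xmax -19.8 ymed -6.6
6 21 xmin -57.1 xmax -12.3 ymed -7.5
10 15 xmin -27.2 xmax -11.7 ymed -9.0
14 14 xmin -26.3 xmax -10.0 ymed -8.8
18 14 xmin -23.6 xmax 6.0 ymed -9.7
22 17 xmin -19.9 xmax 7.3 ymed -8.7
26 12 xmin -16.7 xmax 6.7 ymed -8.9
scene 24
-22 4 xmin 22.3 xmax 24.9 ymed -8.8
-18 6 xmin 23.7 xmax 31.5 ymed -9.8
-14 7 xmin 21.4 xmax 31.5 ymed -10.4
-10 3 xmin 22.9 xmax 29.5 ymed -11.0
-6 1 xmin 22.1 xmax 22.1 ymed -5.2
-2 1 xmin -57.3 xmax -57.3 ymed -5.0
2 1 xmin -56.4 xmax -56.4 ymed -6.0
6 1 xmin -56.1 xmax -56.1 ymed -6.3
t 17.1 head [ 2.8  0.6 41.1] F_head [-1.1 -0.5 -0.2] M_head [ 0.01  0.41 -0.03] q [-0.46  0.38  2.13  0.84  0.19  0.54] w 55.4
psi -2.92 tilt 0.14
t 17.1 shift [0.27 1.1  0.02] turn [-0.     0.001 -0.002] q [-0.46  0.38  2.13  0.84  0.19  0.54] F [-1.  -0.3 -0.7] pos [ 545.9 -207.9  131.9] w 55.4
```

```bash
python3 -m jog '[[0,[0.1,0.2,0.02],[0,0,0]],[0,[0.1,0.2,0.02],[0,0,0]],[0,[0.1,0.2,0.02],[0,0,0]]]'
python3 look.py 6; python3 rim.py 6|head -15; python3 st.py 0.1 0.5 30 -3
```

```text
t: 17.4
ee_pos: [546.0, -208.7, 129.3]
orientation: [0.768, 1.964, -2.032]
ft_force: [0.0, 0.1, -2.5]
width: 55.8
top 214
-26 3 xmin -16.1 xmax -14.0 ymed -8.6
-22 9 xmin -20.7 xmax -12.9 ymed -8.1
-18 9 xmin -22.6 xmax -13.9 ymed -9.8
-14 12 xmin -25.6 xmax -11.8 ymed -8.0
-10 19 xmin -28.2 xmax -11.3 ymed -9.2
-6 15 xmin -51.5 xmax -12.1 ymed -7.6
-2 24 xmin -57.9 xmax -13.1 ymed -8.3
2 30 xmin -60.1 xmax -20.0 ymed -6.3
6 19 xmin -57.5 xmax -13.5 ymed -6.9
10 15 xmin -27.3 xmax -11.2 ymed -8.8
14 16 xmin -25.2 xmax -10.7 ymed -8.0
18 15 xmin -23.2 xmax 5.9 ymed -9.0
22 20 xmin -20.7 xmax 6.3 ymed -10.1
26 8 xmin -18.1 xmax 7.0 ymed -8.5
t 17.5 head [ 1.7 -0.2 38.6] F_head [-0.4 -0.2 -0.7] M_head [ 0.04  0.29 -0.02] q [-0.46  0.38  2.13  0.87  0.19  0.52] w 55.7
psi -2.98 tilt 0.13
t 17.5 shift [ 0.16  0.86 -0.06] turn [-0.001  0.    -0.002] q [-0.46  0.38  2.13  0.87  0.19  0.52] F [-0.  -0.2 -0.8] pos [ 546.  -208.7  129.2] w 55.7
```

```bash
python3 -m jog '[[0,[0.04,0.3,-0.06],[0,0,0]],[0,[0.04,0.5,-0.06],[0,0,0]],[0,[0.04,0.7,-0.06],[0,0,0]],[0,[0.04,0.85,-0.06],[0,0,0]],[0,[0.04,0.85,-0.06],[0,0,0]]]'
python3 st.py 1 0.6 26 -3
```

```text
t: 18.0
ee_pos: [550.4, -208.7, 121.5]
orientation: [0.767, 1.964, -2.032]
ft_force: [1.3, 1.0, -1.9]
width: 56.0
t 18.0 head [ 1.6  0.5 29.7] F_head [ 0.   1.2 -2.2] M_head [ 0.22  0.1  -0.02] q [-0.46  0.4   2.12  0.93  0.17  0.46] w 56.0
psi -2.97 tilt 0.13
t 18.0 shift [ 0.06  0.37 -0.01] turn [-0.001  0.001 -0.002] q [-0.46  0.4   2.12  0.93  0.17  0.46] F [ 1.3  1.  -1.9] pos [ 550.4 -208.7  121.5] w 56.0
```

Over the nose with no side force. On down to the splines.

```bash
python3 -m jog '[[0,[0.02,0.15,-0.02],[0,0,0]],[0,[0.02,0.3,-0.02],[0,0,0]],[0,[0.02,0.45,-0.03],[0,0,0]],[0,[0.02,0.5,-0.03],[0,0,0]],[0,[0.02,0.5,-0.03],[0,0,0]]]'
python3 st.py 1 1 20 -3
```

```text
t: 18.5
ee_pos: [552.8, -208.9, 117.4]
orientation: [0.768, 1.964, -2.032]
ft_force: [3.2, 2.1, 0.7]
width: 55.9
t 18.5 head [ 1.6  0.8 25. ] F_head [ 2.7  2.6 -0.8] M_head [ 0.33 -0.27 -0.04] q [-0.45  0.41  2.12  0.97  0.17  0.42] w 55.9
psi -2.97 tilt 0.15
t 18.5 shift [ 0.06  0.5  -0.01] turn [-0.001  0.    -0.003] q [-0.45  0.41  2.12  0.97  0.17  0.42] F [3.2 2.1 0.7] pos [ 552.8 -208.9  117.4] w 55.9
```

```bash
python3 -m jog '[[0,[-0.01,0.15,-0.03],[0,0,0]],[0,[-0.01,0.3,-0.04],[0,0,0]],[0,[-0.02,0.4,-0.05],[0,0,0]],[0,[-0.02,0.5,-0.06],[0,0,0]],[0,[-0.02,0.5,-0.06],[0,0,0]]]'
python3 st.py 1.3 1.6 14 -3
```

```text
t: 19.0
ee_pos: [555.4, -208.9, 113.0]
orientation: [0.768, 1.964, -2.032]
ft_force: [3.9, 1.4, 1.1]
width: 55.8
t 19.0 head [ 1.6  1.3 19.9] F_head [ 3.7  2.  -0.9] M_head [ 0.31 -0.4  -0.16] q [-0.45  0.43  2.12  1.    0.16  0.39] w 55.8
psi -2.98 tilt 0.14
t 19.0 shift [ 0.04  0.59 -0.03] turn [-0.001  0.    -0.002] q [-0.45  0.43  2.12  1.    0.16  0.39] F [3.9 1.4 1.1] pos [ 555.4 -208.9  113. ] w 55.8
```

In the splines (19.9). Continue.

```bash
python3 -m jog '[[0,[-0.03,0.15,-0.03],[0,0,0]],[0,[-0.03,0.3,-0.04],[0,0,0]],[0,[-0.04,0.45,-0.05],[0,0,0]],[0,[-0.04,0.6,-0.06],[0,0,0]],[0,[-0.04,0.7,-0.06],[0,0,0]],[0,[-0.04,0.7,-0.06],[0,0,0]]]'
python3 st.py 1.5 1.8 10 -3
```

```text
t: 19.6
ee_pos: [559.1, -209.0, 107.0]
orientation: [0.768, 1.964, -2.033]
ft_force: [1.9, -0.7, -0.2]
width: 55.4
t 19.6 head [ 1.8  1.8 12.8] F_head [ 1.6 -0.4 -1.2] M_head [-0.06 -0.22 -0.1 ] q [-0.45  0.44  2.11  1.05  0.16  0.34] w 55.4
psi -2.98 tilt 0.12
t 19.6 shift [0.03 0.28 0.  ] turn [-0.001  0.    -0.002] q [-0.45  0.44  2.11  1.05  0.16  0.34] F [ 1.9 -0.7 -0.2] pos [ 559.1 -209.   107. ] w 55.4
```

```bash
python3 -m jog '[[0,[0,0.15,0],[0,0,0]],[0,[0,0.25,0],[0,0,0]],[0,[0,0.35,0],[0,0,0]],[0,[0,0.42,0],[0,0,0]],[0,[0,0.42,0],[0,0,0]]]'
python3 st.py 1.5 1.8 10 -3
```

```text
t: 20.1
ee_pos: [560.5, -209.2, 104.7]
orientation: [0.769, 1.963, -2.032]
ft_force: [-13.5, 1.3, 22.6]
width: 55.5
t 20.1 head [ 1.8  1.9 10.1] F_head [-0.4 -1.1 26.3] M_head [ 0.02  0.24 -0.12] q [-0.45  0.45  2.11  1.09  0.15  0.31] w 55.5
psi -2.98 tilt 0.19
t 20.1 shift [0.03 0.01 0.01] turn [-0.001  0.    -0.003] q [-0.45  0.45  2.11  1.09  0.15  0.31] F [-13.5   1.3  22.6] pos [ 560.5 -209.2  104.7] w 55.5
```

```bash
python3 -m jog '[[0,[0,-0.1,0],[0,0,0]],[1,[0,-0.1,0],[0,0,0]],[1,[0,-0.1,0],[0,0,0]],[1,[0,-0.1,0],[0,0,0]],[1,[0,-0.1,0],[0,0,0]],[1,[0,-2,0],[0,0,0]],[1,[0,-6,0],[0,0,0]],[1,[0,-10,0],[0,0,0]]]'
python3 -c "
from mv import *
to([380,0,260],ins(-3))"
```

```text
t: 20.9
ee_pos: [510.5, -200.2, 189.4]
orientation: [0.765, 1.967, -2.035]
ft_force: [0.5, 0.0, 0.6]
width: 87.7
t 20.9 shift [ 11.53 -14.27 -16.86] turn [-0.001  0.     0.002] q [-0.48  0.21  2.17  0.53  0.3   0.84] F [0.5 0.  0.6] pos [ 510.5 -200.2  189.4] w 87.7
```

```bash
python3 -m jog '[[1,[0,-4,-5],[0,0,0]],[1,[0,-5,-10],[0,0,0]],[1,[0,-5,-15],[0,0,0]],[1,[0,-5,-20],[0,0,0]],[1,[0,-5,-25],[0,0,0]],[1,[0,-5,-30],[0,0,0]],[1,[0,-5,-34],[0,0,0]],[1,[0,-5,-34],[0,0,0]]]'
python3 look.py 7
python3 - <<'E'
from mv import *
t=load("top",7);L=(cloud(t)-O)@headR();H=headR()
r=np.hypot(L[...,0],L[...,1]-1)
m=(r>22)&(r<29)&(L[...,2]>-20)&(L[...,2]<40);q=L[m];print(len(q),np.percentile(q[:,2],[10,50,90]).round(1))
A=np.c_[q[:,:2],np.ones(len(q))];f=abs(q[:,2]-np.median(q[:,2]))<3;print(np.linalg.lstsq(A[f],q[f,2],rcond=None)[0].round(3),f.sum())
m=(abs(L[...,2]-15)<6)&(L[...,0]>34)&(L[...,0]<70)&(abs(L[...,1])<30);q=L[m]
for x in range(36,68,4):
  s=q[abs(q[:,0]-x)<2]
  if len(s): print(x,len(s),s[:,1].min().round(1),s[:,1].max().round(1),np.median(s[:,2]).round(1))
m=(abs(L[...,2]-5)<5)&(L[...,0]<-36)&(L[...,0]>-62)&(abs(L[...,1])<30);q=L[m]
for x in range(-60,-36,4):
  s=q[abs(q[:,0]-x)<2]
  if len(s): print(x,len(s),s[:,1].min().round(1),s[:,1].max().round(1),np.median(s[:,2]).round(1))
a=cv2.resize(t["color"][215:300,395:475,::-1],None,fx=7,fy=7,interpolation=cv2.INTER_CUBIC);cv2.imwrite("pics/z7.png",a)
E
```

```text
t: 21.7
ee_pos: [556.2, 114.6, 241.0]
orientation: [0.768, 1.964, -2.033]
ft_force: [0.8, -0.7, 0.4]
width: 88.0
254 [16.6 19.2 21.5]
[5.0000e-03 1.0000e-02 1.9367e+01] 227
36 11 -6.2 4.7 15.5
40 12 -6.5 4.5 15.5
44 11 -6.7 4.6 14.5
48 11 -6.5 4.4 14.0
52 13 -7.1 3.6 14.7
56 12 -8.4 3.7 14.4
60 9 -6.7 2.9 15.4
-60 15 -5.4 15.4 5.3
-56 19 -6.5 16.6 5.3
-52 20 -7.8 15.9 5.6
-48 21 -8.4 16.2 5.6
-44 19 -7.5 16.0 5.1
-40 19 -8.4 15.1 4.9
```

View pics/z7.png

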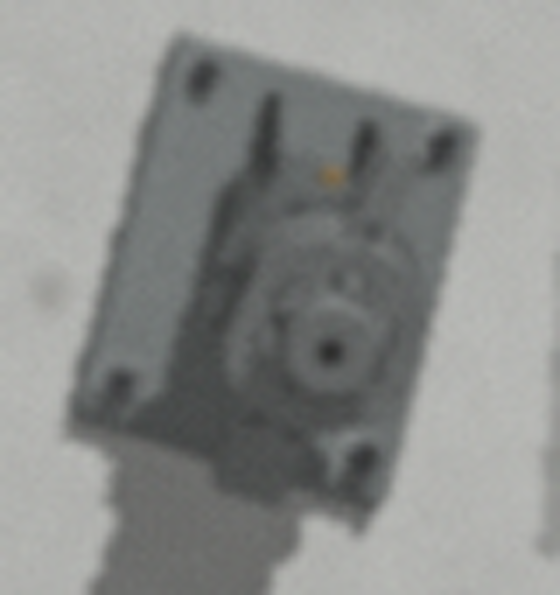

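View pics/scene7.png

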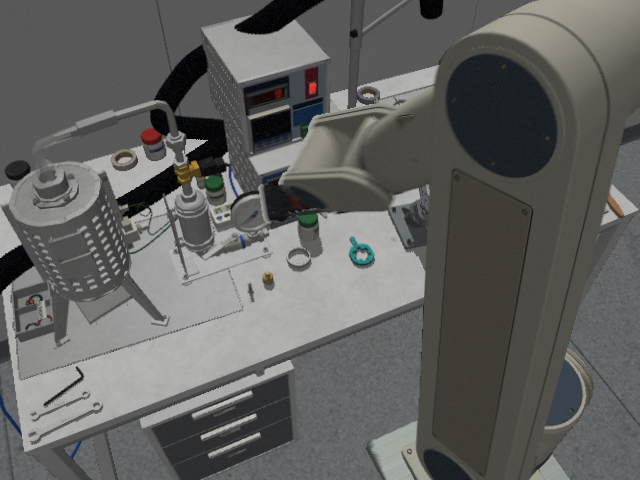

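```bash
python3 -m jog '[[1,[0,0,0],[0,0,0]],[1,[0,0,0],[0,0,0]],[1,[0,0,0],[0,0,0]]]'; python3 -c "
from workcell import ctrl
print(ctrl.close_job())"
```

```text
t: 22.1
ee_pos: [555.8, 111.1, 240.5]
orientation: [0.769, 1.965, -2.035]
ft_force: [0.1, -0.2, -0.6]
width: 88.0
the job is handed in; nothing more can be done
None
```

Both plates are on the shaft and fully home, and I handed the job in at about 22 s of the 72 s.

**What I did:** I slid the wide-tabbed plate on with its tab down the slope and pressed it onto the seat with about 35 N. Then I slid the narrow-tabbed plate on top with its tab up the slope, and it seated at about 26 N. Side forces stayed below about 5 N on the way down, so neither plate was forced.

**Last checks (overhead depth picture):**
- **Height:** the narrow plate's upper face is 19.2–19.4 mm above the seat, against 20 mm nominal. The wide plate's face had read 9.1 mm against 10 mm, so both sit about 0.8 mm low, which points to a constant camera offset. The step between the two is about 10.2 mm.
- **Flatness:** the narrow plate is square to the estimated shaft axis within about 1 degree.
- **Tabs:** the wide tab points down the slope and the narrow tab up it, both within a few degrees.
- **Clear of the work:** the gripper is open and reads about 0 N. The jar, weight, bolt and ring mould show no sign of having moved. I did not check the tape roll in the last picture, but the arm never worked near it.

**What disagreed:**
- My camera estimate of the shaft's axis was off sideways. By feel it lay about 2 mm further left at the seat and about 0.5 mm at the tip. I followed the felt forces rather than the estimate.
- I did not measure how well the plates are centred on the shaft once released. I rely on the splines holding them there.
- The fifth joint came close to its lower limit, about 0.14 against 0.11 rad, but did not pass it.

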